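# Tip, catch and ease shut the lid of the chisel chest

### The job

Close the wooden chisel chest without letting its lid knock: with the fingertips tip the open lid forward past its balance so that it starts to fall, catch it from below on the outside of the closed fingers while it is still well open (about a quarter of its swing or more) and hold it still there for half a second, then ease it down gently until it is fully shut and draw the fingers out from under its front lip. Nothing is gripped: never take the lid between the fingers, and leave the tools and other things around the chest where they are.

Things in the scene. Friction and masses are not known exactly. Their poses are not given: they have to be found in the camera images.
- case: Brown wooden chisel chest, fixed to the bench: 150 (its x) by 300 (its y) by 150 mm high, a 60 mm deep open tray with four chisels on top (tray walls 10 mm), a closed drawer below. Origin: centre of its underside; z up. Its front faces along its -x, towards the robot (turned by up to 0.35 rad); two brass drawer knobs on it stand out 22 mm, 52 mm above the bench.
- lid_hinge (a point): Middle of the lid's hinge line: rear top edge, 75 mm behind the chest's centre (its +x), 150 mm above the bench; it runs along the chest's y. The hinges have friction and weak dampers: the lid stays where left between about 1.36 and 1.64 rad; tipped below 1.30 it falls by itself to the robot: 0.1 rad/s at 1.2, 0.3 at 1.0, 0.5 at 0.7, 0.8 near shut (a knock); from 1.2 to 0.6 rad takes about 2 s.
- lid (a joint): Lid angle in rad: 0 shut (underside flat on the case's rim), 1.57 upright, at most 1.74 (leaning back on its stop, away from the robot). Starts about upright, at 1.56 to 1.63. Whenever it is let go below 1.2 rad it takes up its falling speed at once.
- lid_edge (a point): Middle of the lid's front (free) edge, on its underside (inner face), 175 mm from the hinge line; moves with the lid, 325 mm above the bench when upright. Shut, the lid overhangs the chest's front wall by 25 mm (the front lip), lip underside 150 mm above the bench.
- lid_mid (a point): Centre of the lid board (wood, 310 wide x 175 x 12 mm thick, 0.40 to 0.53 kg), mid thickness. x points from front edge to hinge, y along the hinge, z out of the outer face (up when shut). On the outer face a brass bar handle, 100 mm long, stands out 30 mm, 80 mm from the hinge; on the inner face two 8 mm battens and a steel rule, all at least 50 mm from the front edge.
- tape: Green tape measure, 74 x 40 x 66 mm, left of the chest, loose. Origin at its underside.
- jar: Glass jar with steel cap, 62 mm across, 82 mm high, right of the chest, loose. Origin at its underside.
- brush_can: Metal can, 100 mm across, 115 mm high, with three paint brushes reaching about 190 mm, right of the chest, loose. Origin at its underside.
- glue: White glue bottle with orange nozzle, 60 mm across, 178 mm high, left of the chest, loose. Origin at its underside.
- screwdriver: Red screwdriver, 200 mm long, lying behind the chest, loose.
- offcut: Pale wooden offcut, 90 x 45 x 35 mm, behind the chest on the right, loose. Origin at its underside.

How it is judged:
By the outcome, as a careful person would: the job done as asked, in the order asked, and still so for the second after the job is handed in, with the robot touching nothing.
It also fails if it takes over 56 s, if anything falls off the work surface, if the arm or the gripper's body presses on something with over 40 N, if the wrist force passes 120 N, or if a joint passes its speed limit or range.

### The arm

A 6-joint arm with a two-finger parallel gripper is mounted at the origin on the work surface. World frame = base frame: x ahead of the robot, y to its left, z up, the work surface at z = 0. Lengths are in m, angles in degrees, forces in N, time in s.
With the tool pointing down it reaches from about 0.3 to 0.75 m from the base axis. Payload 8.5 kg.
Tool frame: the origin (TCP) lies on the centre line of the jaws, within the pads' length; the fingertips stand 22 mm ahead of it and the grasp point (between the pads) lies 3 mm ahead of it (env.tip_reach is the distance from the TCP to the fingertips, in m); y points along the fingers, z is the direction in which the jaws open and shut, and the axes are right-handed (so a half turn about y gives the same grasp; the last joint's range is limited). The gripper opens to 85 mm and grips with 20 to 120 N. Pads are 22 mm wide; open, the fingers measure 114 mm over their backs; the gripper's body (76 mm by 85 mm) begins 54 mm behind the grasp point. The pads swing forward as they close: fully open they stand 13 mm farther back than shut.
Start: joints at [62.55, 21.807, 74.336, -0, 83.858, -12.336], TCP at [0.143, 0.531, 0.225] pointing down, gripper open.
Joint ranges: [-178.18, 178.18], [-50.72, 133.34], [12.68, 142.11], [-81.47, 261.47], [9.98, 163.14], [-165.26, 165.26]. Speed limits (degrees/s): [136.94, 136.94, 180, 180, 180, 180].

### API

Orientations are given as a 3x3 rotation matrix whose columns are the frame's x, y, z axes.
In Python, from rig import env, get_image gives the robot as it stands. The module is installed in compiled form; this text tells all that it offers.
- The arm moves only by the tool carry_out, never from a script. Its argument "targets" is a list that holds one entry, the list of rows, each a list of 7 numbers: the closure, from 0 (fully open) to 1 (shut), then the shift along the world's x, y, z in mm, then the turn, a rotation vector about the world's x, y, z in degrees. In form: [[[claw, dx, dy, dz, ax, ay, az], ...]]. A call has 1 to 20 rows; each row is the pose to reach, as a shift and turn from the pose commanded when the call began; what a row does not reach only later rows make up. A row lasts 1/12 s, in which the tool goes at most 41.7 mm and 7.16 degrees, less where a joint would pass 70% of its speed; a pose out of reach is approached as far as the arm can. A call with a gripper value outside its range is refused whole. The fingers move at their own pace and stop on an object; "squeeze" is the grip in N (left out, the last holds). Time passes only in rows, so rows that repeat a pose let the fingers close. It gives the time, the measured TCP pose, the force and the opening at its end, in the units of the state.
- env.observe(): the state, without advancing time (a new reading comes with each control period).
- get_image(name): name is "side" or "top"; returns a dict with "img" (384x512x3 uint8, red, green, blue), "fx", "fy", "cx", "cy" (pixels), "rvec" (rotation vector, rad) and "tvec" (3), from world to camera coordinates, as OpenCV has them. Camera axes: x right, y down, z forward; pixel columns grow to the right and rows downward; lengths in m; the calibration is good to about 2 mm. A picture is of the moment at which its call begins. There is no depth.
- env.close_job(): hands the job in, once; it reports no verdict.
The state is a dict: "time_s": time; "q": joint angles; "qvel": joint speeds; "joint_efforts": joint torques, N m; "position": TCP position; "tool_rot": TCP orientation; "ft_force": force on the tool from outside, world axes, zero at the start; "wrist_torque": the same for the moment, N m; "grip_width": finger opening in m.
Only numpy, scipy, OpenCV 4.12 (cv2) and the standard library are available. Lean on these libraries where they do the work, as an engineer would, in place of code of your own. Each camera call takes 0.05 s, during which the arm holds its last target.

## Working session

There is one attempt and no reset: what is moved stays moved. The work goes in short steps, Python scripts to look and compute and a tool call to move; the robot and the scene stay as the last step left them, time stands still between calls to the robot, and variables do not carry over. Pictures are saved under pics/ and viewed, and the job is handed in when it is done.

Besides the shell and the picture viewer there is one more tool, called after "Call:" as name([rows], argument=value, ...), one row to a line, values as JSON. carry_out: Moves the arm, as the interface text tells. Its arguments: {"type":"object","properties":{"targets":{"type":"array"},"squeeze":{"type":"number"}},"required":["targets"]}

```bash
ls; mkdir -p pics
python3 - <<'E'
from rig import env,get_image
import cv2,json
for n in("side","top"):
    d=get_image(n); cv2.imwrite(f"pics/{n}0.png",d["img"][:,:,::-1])
    print(n,[d[k] for k in("fx","fy","cx","cy")],d["rvec"],d["tvec"])
s=env.observe(); print(s, env.tip_reach)
E
```

```text
pics
side [382.3727292010199, 382.3727292010199, 250.32207353081887, 196.30711033019475] [ 2.20781432  1.31036215 -0.43433691] [-0.29036027 -0.33037486  1.40568021]
top [467.7003082519783, 467.7003082519783, 262.0574487580889, 189.29681228104553] [ 2.09859533 -2.12513045  0.1797404 ] [0.0463778  0.60874026 1.16334215]
{'time_s': 0.1, 'q': array([ 6.25485562e+01,  2.18360520e+01,  7.43792234e+01, -4.61557834e-04,
        8.38584974e+01, -1.23363813e+01]), 'qvel': array([-0.05346663, -0.09885194, -0.05185398,  0.06866715,  0.06841705,
        0.0092405 ]), 'joint_efforts': array([ 3.95718773e-03, -4.49214399e+01, -2.31656295e+01, -2.18813470e-04,
        3.65714026e-03, -4.56240059e-05]), 'position': array([0.14329752, 0.53072038, 0.22399062]), 'tool_rot': array([[ 9.65404261e-01, -5.86461151e-04,  2.60757107e-01],
       [-2.60757630e-01, -1.14629048e-03,  9.65403617e-01],
       [-2.67268328e-04, -9.99999171e-01, -1.25955793e-03]]), 'ft_force': array([-0.15682962, -0.41161145,  0.61835861]), 'wrist_torque': array([-0.04651263,  0.05785694,  0.03261539]), 'grip_width': 0.08569241166463154} 0.022
```

View pics/side0.png

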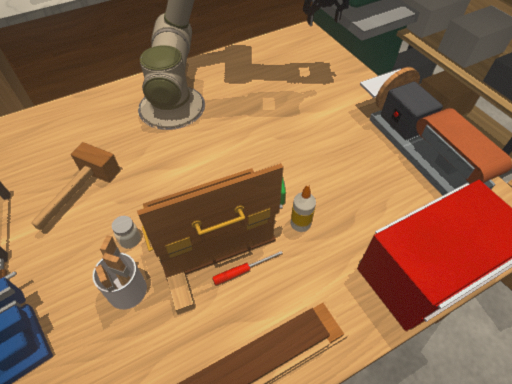

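View pics/top0.png

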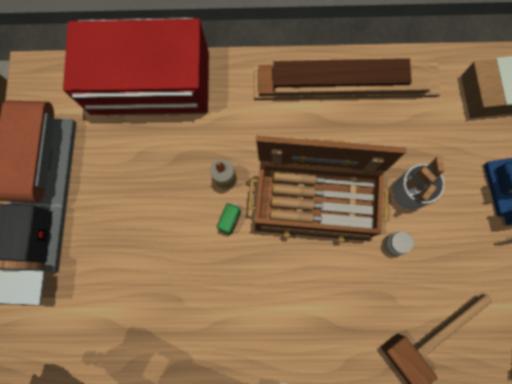

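The side view is from behind the chest and shows the lid's outer face. In the top view +x is up and the chest is around (320,190). I'll zoom in to pick corners.

Run:
```python
import cv2
a=cv2.imread("pics/top0.png")[125:250,235:415]; cv2.imwrite("pics/topz.png",cv2.resize(a,None,fx=4.4,fy=4.4,interpolation=cv2.INTER_CUBIC))
a=cv2.imread("pics/side0.png")[150:290,120:320]; cv2.imwrite("pics/sidez.png",cv2.resize(a,None,fx=4,fy=4,interpolation=cv2.INTER_CUBIC))
```

```text
(no output)
```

View pics/topz.png

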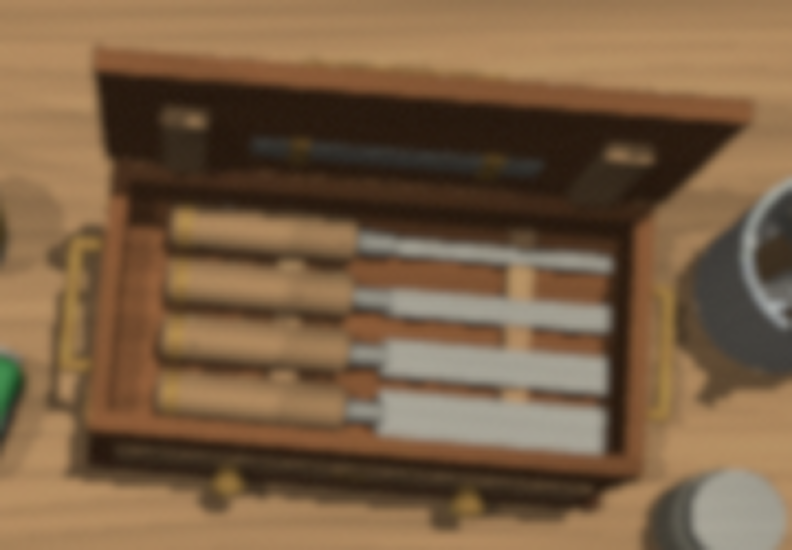

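View pics/sidez.png

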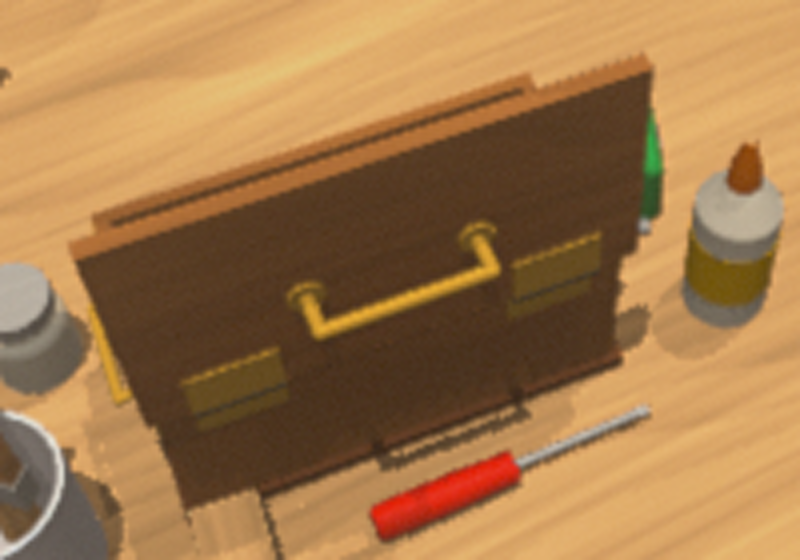

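```bash
cat > H.py <<'E'
import numpy as np,cv2
from scipy.optimize import least_squares
CAM={"side":(382.3727292,250.3220735,196.3071103,[2.20781432,1.31036215,-0.43433691],[-0.29036027,-0.33037486,1.40568021]),
"top":(467.70030825,262.05744876,189.29681228,[2.09859533,-2.12513045,0.1797404],[0.0463778,0.60874026,1.16334215])}
def proj(P,n):
    f,cx,cy,r,t=CAM[n]
    return cv2.projectPoints(np.array(P,float).reshape(-1,3),np.array(r),np.array(t),np.array([[f,0,cx],[0,f,cy],[0,0,1.]]),None)[0].reshape(-1,2)
def lidpt(d,y,h,th): # case frame; d from hinge, h out of outer face
    return [0.075-d*np.cos(th)+h*np.sin(th),y,0.15+d*np.sin(th)+h*np.cos(th)]
def case2w(P,p):
    c,s=np.cos(p[2]),np.sin(p[2]);P=np.array(P,float).reshape(-1,3)
    return np.c_[p[0]+c*P[:,0]-s*P[:,1],p[1]+s*P[:,0]+c*P[:,1],P[:,2]]
E
cat > fit.py <<'E'
from H import *
T=lambda u,v:(235+(u+.5)/4.4-.5,125+(v+.5)/4.4-.5)
S=lambda u,v:(120+(u+.5)/4-.5,150+(v+.5)/4-.5)
obs=[("top",T(88,432),lambda th:[-.075,.15,.15]),("top",T(637,475),lambda th:[-.075,-.15,.15]),
("top",T(100,73),lambda th:lidpt(.175,.155,0,th)),("top",T(742,124),lambda th:lidpt(.175,-.155,0,th)),
("top",T(96,47),lambda th:lidpt(.175,.155,.012,th)),("top",T(752,100),lambda th:lidpt(.175,-.155,.012,th)),
("side",S(80,258),lambda th:lidpt(.175,-.155,.012,th)),("side",S(652,72),lambda th:lidpt(.175,.155,.012,th)),
("side",S(72,243),lambda th:lidpt(.175,-.155,0,th)),("side",S(643,56),lambda th:lidpt(.175,.155,0,th)),
("side",S(188,510),lambda th:[.075,-.15,0]),("side",S(620,362),lambda th:[.075,.15,0])]
def res(p): return np.concatenate([proj(case2w(f(p[3]),p),n)[0]-np.array(o) for n,o,f in obs])
r=least_squares(res,[.5,0,0,1.57],loss="soft_l1",x_scale=[.1,.1,.1,.1])
print(r.x,np.round(res(r.x).reshape(-1,2),1).tolist())
p=r.x
print("hinge",case2w(lidpt(0,0,0,p[3]),p),"edge",case2w(lidpt(.175,0,0,p[3]),p))
E
python3 fit.py
```

```text
[ 0.57129438 -0.0999415  -0.10160431  1.57110796] [[-0.6, -0.5], [1.2, 0.9], [-2.2, -0.9], [2.4, -0.3], [-0.7, -0.6], [0.3, -0.4], [-1.8, 0.0], [0.7, -1.3], [-1.2, -1.0], [0.5, -1.2], [2.0, 1.2], [-2.2, -0.6]]
hinge [[ 0.64590758 -0.10754872  0.15      ]] edge [[ 0.64596184 -0.10755425  0.32499999]]
```

```bash
cat > ov.py <<'E'
from H import *
import sys
def overlay(img,n,p,th):
    k=4; im=cv2.resize(img,None,fx=k,fy=k,interpolation=cv2.INTER_CUBIC)
    L=[lidpt(d,y,h,th) for h in(0,.012) for d,y in((0,.155),(.175,.155),(.175,-.155),(0,-.155))]
    C=[[x,y,z] for z in(0,.15) for x,y in((-.075,.15),(.075,.15),(.075,-.15),(-.075,-.15))]
    for B,col in((L,(0,255,255)),(C,(255,255,0))):
        q=np.round((proj(case2w(B,p),n)+.5)*k).astype(int)
        for a,b in[(0,1),(1,2),(2,3),(3,0),(4,5),(5,6),(6,7),(7,4),(0,4),(1,5),(2,6),(3,7)]: cv2.line(im,tuple(map(int,q[a])),tuple(map(int,q[b])),col,1)
    return im
if __name__=="__main__":
    p=[0.57129438,-0.0999415,-0.10160431];th=1.5711
    cv2.imwrite("pics/ot.png",overlay(cv2.imread("pics/top0.png"),"top",p,th)[125*4:260*4,225*4:420*4])
    cv2.imwrite("pics/os.png",overlay(cv2.imread("pics/side0.png"),"side",p,th)[150*4:290*4,120*4:310*4])
E
python3 ov.py
```

```text
(no output)
```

View pics/ot.png

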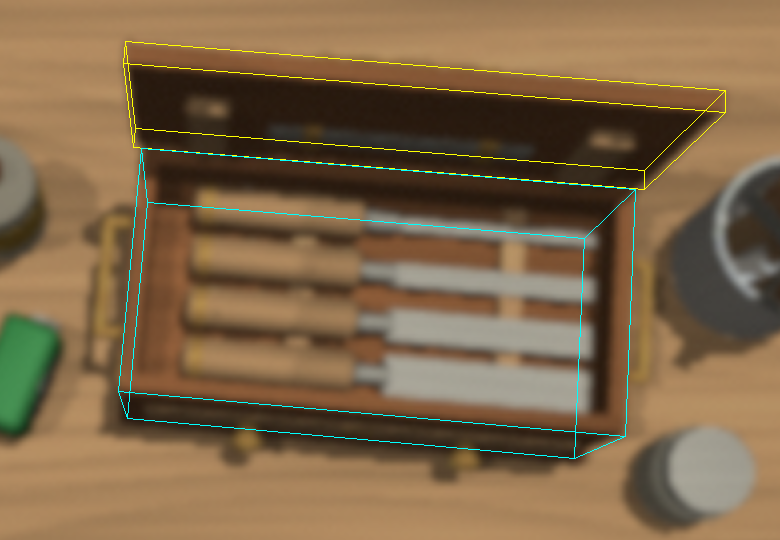

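View pics/os.png

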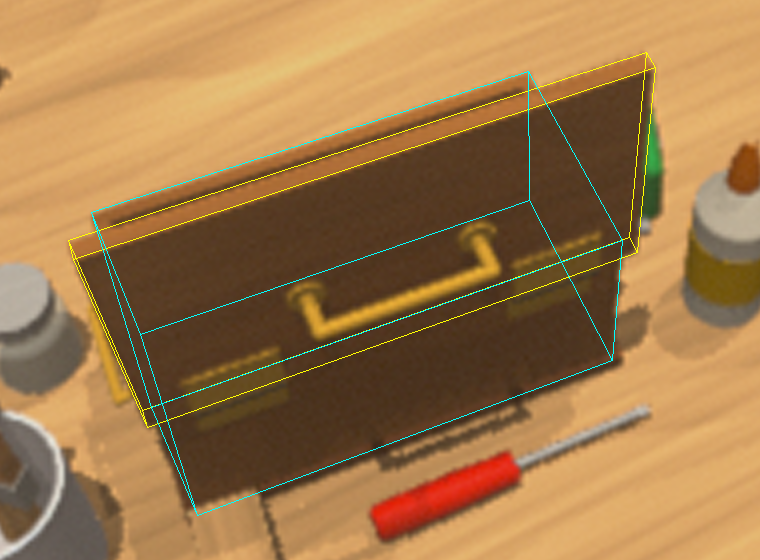

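```bash
cat >> H.py <<'E'
from scipy.spatial.transform import Rotation as R
def trot(al,ph,flip=False):
    al,ph=np.radians([al,ph]); y=np.array([np.cos(ph)*np.cos(al),np.cos(ph)*np.sin(al),-np.sin(ph)])
    z=np.array([-np.sin(al),np.cos(al),0]); 
    if flip: z=-z
    return np.c_[np.cross(y,z),y,z]
def rel(pos0,R0,pos,Rt):
    return np.round(np.r_[(np.array(pos)-pos0)*1000, (R.from_matrix(Rt)*R.from_matrix(R0).inv()).as_rotvec(degrees=True)],1).tolist()
E
python3 - <<'E'
from H import *
from rig import env
s=env.observe()
print(rel(s["position"],s["tool_rot"],[.38,-.06,.38],trot(-15,45)))
E
```

```text
[236.7, -590.7, 156.0, -11.6, -43.5, 0.1]
```

Call:
carry_out([
  [[1,80,-150,156,0,0,0],[1,80,-150,156,0,0,0],[1,80,-150,156,0,0,0],[1,80,-150,156,0,0,0],[1,237,-591,156,-11.6,-43.5,0],[1,237,-591,156,-11.6,-43.5,0],[1,237,-591,156,-11.6,-43.5,0],[1,237,-591,156,-11.6,-43.5,0],[1,237,-591,156,-11.6,-43.5,0],[1,237,-591,156,-11.6,-43.5,0],[1,237,-591,156,-11.6,-43.5,0],[1,237,-591,156,-11.6,-43.5,0],[1,237,-591,156,-11.6,-43.5,0],[1,237,-591,156,-11.6,-43.5,0],[1,237,-591,156,-11.6,-43.5,0],[1,237,-591,156,-11.6,-43.5,0],[1,237,-591,156,-11.6,-43.5,0],[1,237,-591,156,-11.6,-43.5,0]],
])

```text
time_s: 1.6
position: [0.3615, -0.008, 0.3727]
tool_rot: [[0.686, 0.68, 0.26], [-0.187, -0.181, 0.966], [0.703, -0.711, 0.003]]
ft_force: [0.4, 1.7, 0.1]
grip_width: 0.0001
```

```bash
cat > st.py <<'E'
from H import *
from rig import env
s=env.observe()
print("t",s["time_s"],"q",np.round(s["q"],2),"pos",np.round(s["position"],4),"gw",round(s["grip_width"],4),"F",np.round(s["ft_force"],2),"\n",np.round(s["tool_rot"],3))
y=s["tool_rot"][:,1];print("al",np.degrees(np.arctan2(y[1],y[0])),"ph",np.degrees(np.arcsin(-y[2])))
E
python3 st.py
```

```text
t 1.6 q [ -26.78  -23.71  107.     10.44   53.1  -104.57] pos [ 0.3615 -0.008   0.3727] gw 0.0001 F [0.36 1.65 0.07] 
 [[ 0.686  0.68   0.26 ]
 [-0.187 -0.181  0.966]
 [ 0.703 -0.711  0.003]]
al -14.892584524320291 ph 45.297976256813335
```

Run:
```python
from H import *
P0=np.array([.38,-.06,.381]);R0=trot(-15,45)
for pos,a,f in[([.44,-.08,.25],-12,25),([.44,-.08,.17],-12,10)]: print(rel(P0,R0,pos,trot(a,f)))
```

```text
[60.0, -20.0, -131.0, -4.7, -19.4, 3.0]
[60.0, -20.0, -211.0, -8.2, -34.0, 2.9]
```

Call:
carry_out([
  [[1,0,0,0,0,0,0],[1,0,0,0,0,0,0]],
])

```text
time_s: 1.77
position: [0.3616, -0.0094, 0.3722]
tool_rot: [[0.686, 0.677, 0.267], [-0.193, -0.185, 0.964], [0.702, -0.713, 0.004]]
ft_force: [-0.5, 0.1, -0.3]
grip_width: -0.0001
```

```bash
python3 st.py
```

```text
t 1.7667 q [ -26.74  -23.59  106.95   10.03   53.08 -103.98] pos [ 0.3616 -0.0094  0.3722] gw -0.0001 F [-0.49  0.12 -0.26] 
 [[ 0.686  0.677  0.267]
 [-0.193 -0.185  0.964]
 [ 0.702 -0.713  0.004]]
al -15.28479832469925 ph 45.44788789369575
```

```bash
cat > r.py <<'E'
# usage: r.py x y z al ph [flip] ... from current measured pose
from H import *
from rig import env
import sys
s=env.observe();v=list(map(float,sys.argv[1:]))
for i in range(0,len(v),5): print(rel(s["position"],s["tool_rot"],v[i:i+3],trot(*v[i+3:i+5])))
E
python3 r.py .44 -.08 .25 -12 25 .44 -.08 .17 -12 10
```

```text
[78.4, -70.6, -122.2, -5.1, -19.8, 3.4]
[78.4, -70.6, -202.2, -8.6, -34.4, 3.3]
```

Call:
carry_out([
  [[1,78,-71,-122,-5,-20,3],[1,78,-71,-122,-5,-20,3],[1,78,-71,-122,-5,-20,3],[1,78,-71,-122,-5,-20,3],[1,78,-71,-122,-5,-20,3],[1,78,-71,-122,-5,-20,3],[1,78,-71,-202,-8.6,-34,3],[1,78,-71,-202,-8.6,-34,3],[1,78,-71,-202,-8.6,-34,3],[1,78,-71,-202,-8.6,-34,3]],
])

```text
time_s: 2.6
position: [0.3979, 0.0035, 0.3815]
tool_rot: [[0.254, 0.94, 0.227], [-0.06, -0.219, 0.974], [0.965, -0.261, 0.001]]
ft_force: [0.5, 0.4, 0.4]
grip_width: -0.0001
```

```bash
python3 st.py
```

```text
t 2.6 q [ -24.36  -23.13  125.09   72.45   11.39 -165.03] pos [0.3979 0.0035 0.3815] gw -0.0001 F [0.5  0.35 0.42] 
 [[ 0.254  0.94   0.227]
 [-0.06  -0.219  0.974]
 [ 0.965 -0.261  0.001]]
al -13.108369796988397 ph 15.151813169093085
```

```bash
cat > K.py <<'E'
from H import *
RR=lambda a,d:R.from_euler(a,d,degrees=True).as_matrix()
data=[([62.55,21.836,74.379,0,83.858,-12.336],[.1433,.5307,.2240]),([-26.74,-23.59,106.95,10.03,53.08,-103.98],[.3616,-.0094,.3722]),([-24.36,-23.13,125.09,72.45,11.39,-165.03],[.3979,.0035,.3815]),([-26.78,-23.71,107,10.44,53.1,-104.57],[.3615,-.008,.3727])]
def fk(k,q):
    a1,b,z0,L2,a3,L3,c,L6=k
    A=RR('z',q[0]);B=A@RR('y',q[1]);C=B@RR('y',q[2]);D=C@RR('z',q[3]);E=D@RR('y',q[4])
    return A@[a1,b,z0]+B@[0,0,L2]+C@[a3,0,L3]+D@[0,c,0]+E@[0,0,L6], E@RR('z',q[5])
if __name__=="__main__":
    for q,_ in data: print(np.round(fk(np.zeros(8),q)[1],3).tolist())
    k0=np.array([0,.11,.2,.4,0,.35,0,.25])
    f=lambda k:np.r_[np.concatenate([fk(k,q)[0]-p for q,p in data])*1000,(k-k0)*.3]
    r=least_squares(f,k0);print(np.round(r.x,4),np.round(r.fun[:12],1))
E
python3 K.py
```

```text
[[-0.261, -0.965, -0.001], [-0.965, 0.261, -0.001], [0.001, 0.0, -1.0]]
[[-0.267, -0.686, 0.677], [-0.964, 0.193, -0.185], [-0.004, -0.702, -0.713]]
[[-0.227, -0.254, 0.94], [-0.974, 0.06, -0.219], [-0.001, -0.965, -0.261]]
[[-0.26, -0.686, 0.68], [-0.966, 0.187, -0.181], [-0.003, -0.703, -0.711]]
[ 1.000e-04  1.175e-01  1.302e-01  5.372e-01  1.031e-01  3.507e-01
 -1.000e-04  2.644e-01] [ 0. -0.  0. -0. -0.  0. -0. -0. -0.  0.  0. -0.]
```

```bash
cat >> K.py <<'E'
KK=np.array([1e-4,.1175,.1302,.5372,.1031,.3507,-1e-4,.2644])
LO=np.array([-178.18,-50.72,12.68,-81.47,9.98,-165.26]);HI=np.array([178.18,133.34,142.11,261.47,163.14,165.26])
TOOL=np.array([[0,0,-1.],[-1,0,0],[0,1,0]]) # columns: tool x=-y6, y=z6, z=-x6
def ik(pos,Rt,q0):
    R6=Rt@TOOL.T
    def f(q):
        p,E=fk(KK,q); return np.r_[(p-pos)*1000,(R.from_matrix(E.T@R6)).as_rotvec(degrees=True)*3]
    r=least_squares(f,np.clip(q0,LO+.1,HI-.1),bounds=(LO,HI),x_scale=10.)
    return r.x,np.abs(r.fun).max()
PC=[0.5713,-0.0999,-0.1016]
E
sed -i 's/^TOOL.*/TOOL=np.array([[0,0,-1.],[-1,0,0],[0,1,0]])/' K.py
cat > scan.py <<'E'
from K import *
import itertools
assert np.allclose(fk(KK,data[1][0])[1]@TOOL, np.array([[.686,.677,.267],[-.193,-.185,.964],[.702,-.713,.004]]),atol=.01)
seed=np.array([-26.,-20,107,10,50,-100])
# tip contact points in case frame: (x, z)
P={"tip":(.11,.31),"catch.8":lidpt(.16,0,0,.8),"fin":(-.087,.135)}
for yc in(-.05,0.05):
  for al in(-30,-15,-5):
    for ph in(30,40,50,60):
      out=[]
      for n,v in P.items():
        x,z=v[0],v[-1]
        tip=case2w([x,yc,z],PC)[0]; Rt=trot(al,ph)
        q,e=ik(tip-.022*Rt[:,1],Rt,seed); out.append((n,np.round(q).astype(int).tolist(),round(e,1)))
      print(yc,al,ph,out)
E
python3 scan.py
```

```text
-0.05 -30 30 [('tip', [-19, 15, 91, -33, 17, -52], np.float64(0.0)), ('catch.8', [-23, 4, 113, -63, 10, -24], np.float64(8.5)), ('fin', [-36, 9, 124, 72, 10, -165], np.float64(44.6))]
-0.05 -30 40 [('tip', [-20, 15, 83, -14, 33, -71], np.float64(0.0)), ('catch.8', [-26, 3, 107, -9, 20, -79], np.float64(0.0)), ('fin', [-36, 10, 123, 71, 10, -165], np.float64(17.3))]
-0.05 -30 50 [('tip', [-21, 17, 74, -8, 49, -78], np.float64(0.0)), ('catch.8', [-27, 4, 99, -4, 37, -84], np.float64(0.0)), ('fin', [-30, 11, 119, 0, 10, -90], np.float64(0.0))]
-0.05 -30 60 [('tip', [-21, 21, 65, -5, 65, -80], np.float64(0.0)), ('catch.8', [-27, 7, 91, -2, 52, -86], np.float64(0.0)), ('fin', [-30, 11, 111, 0, 28, -90], np.float64(0.0))]
-0.05 -15 30 [('tip', [-28, 13, 93, 39, 18, -134], np.float64(0.0)), ('catch.8', [-37, 2, 114, 65, 20, -165], np.float64(8.0)), ('fin', [-35, 9, 123, 63, 11, -165], np.float64(46.9))]
-0.05 -15 40 [('tip', [-27, 14, 85, 17, 33, -112], np.float64(0.0)), ('catch.8', [-36, 2, 109, 38, 27, -139], np.float64(0.0)), ('fin', [-37, 9, 122, 61, 15, -165], np.float64(21.8))]
-0.05 
[... 2552 characters left out ...]
, 13, 94, 45, 19, -141], np.float64(0.0)), ('catch.8', [-27, 1, 115, 65, 19, -165], np.float64(7.9)), ('fin', [-24, 8, 124, 64, 10, -165], np.float64(46.6))]
0.05 -5 40 [('tip', [-20, 13, 86, 21, 33, -117], np.float64(0.0)), ('catch.8', [-26, 1, 110, 38, 27, -139], np.float64(0.0)), ('fin', [-26, 9, 123, 62, 13, -165], np.float64(21.2))]
0.05 -5 50 [('tip', [-19, 16, 77, 12, 49, -108], np.float64(0.0)), ('catch.8', [-24, 2, 101, 19, 40, -120], np.float64(0.0)), ('fin', [-27, 9, 121, 51, 18, -157], np.float64(0.0))]
0.05 -5 60 [('tip', [-18, 19, 67, 7, 65, -104], np.float64(0.0)), ('catch.8', [-22, 5, 93, 11, 53, -111], np.float64(0.0)), ('fin', [-24, 10, 113, 19, 30, -124], np.float64(0.0))]
```

```bash
sed -i 's/"tip":(.11,.31)/"tip":(.11,.31)/; s/trot(al,ph)/trot(al,ph,True)/; s/10,50,-100\]/20,50,60]/; s/(-.05,0.05)/(-.1,-.04,.02,.08)/; s/(-30,-15,-5)/(-15,-6,4)/; s/(30,40,50,60)/(35,40,45,50)/' scan.py; python3 scan.py | sed 's/np.float64//g'
```

```text
-0.1 -15 35 [('tip', [-33, 14, 88, 33, 28, 49], (0.0)), ('catch.8', [-45, 3, 111, 61, 28, 14], (0.0)), ('fin', [-52, 16, 131, 114, 33, -51], (0.0))]
-0.1 -15 40 [('tip', [-33, 15, 84, 24, 35, 59], (0.0)), ('catch.8', [-44, 3, 107, 45, 32, 30], (0.0)), ('fin', [-50, 13, 127, 98, 27, -33], (0.0))]
-0.1 -15 45 [('tip', [-32, 16, 79, 18, 42, 64], (0.0)), ('catch.8', [-43, 3, 103, 33, 37, 42], (0.0)), ('fin', [-49, 12, 123, 76, 24, -10], (0.0))]
-0.1 -15 50 [('tip', [-31, 17, 75, 14, 50, 68], (0.0)), ('catch.8', [-41, 4, 99, 25, 42, 50], (0.0)), ('fin', [-47, 11, 119, 54, 24, 13], (0.0))]
-0.1 -6 35 [('tip', [-37, 15, 87, 46, 36, 31], (0.0)), ('catch.8', [-51, 4, 110, 64, 40, 3], (0.0)), ('fin', [-58, 16, 129, 97, 41, -46], (0.0))]
-0.1 -6 40 [('tip', [-36, 16, 83, 36, 42, 41], (0.0)), ('catch.8', [-49, 4, 106, 52, 42, 16], (0.0)), ('fin', [-56, 14, 125, 85, 36, -31], (0.0))]
-0.1 -6 45 [('tip', [-35, 16, 79, 28, 48, 48], (0.0)), ('catch.8', [-47, 4, 102, 41, 45, 26], (0.0)), ('fin', [-53, 13, 121, 71, 33, -15], (0.0))]
-0.1 -6 50 [('tip', [-34, 18, 74, 22, 54, 54], (0.0)), ('catch.8', [-
[... 5245 characters left out ...]
6, 77, 8, 48, 78], (0.0)), ('catch.8', [-19, 3, 101, 13, 38, 70], (0.0)), ('fin', [-21, 9, 121, 42, 14, 37], (0.0))]
0.08 4 35 [('tip', [-21, 13, 90, 41, 32, 38], (0.0)), ('catch.8', [-28, 1, 113, 61, 30, 12], (0.0)), ('fin', [-33, 14, 133, 117, 33, -54], (0.0))]
0.08 4 40 [('tip', [-20, 14, 85, 31, 38, 49], (0.0)), ('catch.8', [-27, 1, 109, 46, 33, 28], (0.0)), ('fin', [-31, 12, 129, 101, 26, -36], (0.0))]
0.08 4 45 [('tip', [-19, 15, 81, 24, 44, 56], (0.0)), ('catch.8', [-25, 2, 105, 35, 37, 40], (0.0)), ('fin', [-29, 10, 125, 79, 23, -12], (0.0))]
0.08 4 50 [('tip', [-18, 16, 76, 18, 51, 61], (0.0)), ('catch.8', [-24, 3, 101, 26, 43, 48], (0.0)), ('fin', [-27, 9, 121, 56, 23, 12], (0.0))]
```

Run:
```python
from H import *
from rig import env
s=env.observe()
pos=[.38,-.08,.42]
R1=trot(-6,55)
for a in(0,60): print(rel(s["position"],s["tool_rot"],pos,R1@R.from_euler('y',a,degrees=True).as_matrix()))
R2=R1@R.from_euler('y',60,degrees=True).as_matrix()
print(rel(np.array(pos),R2,pos,trot(-6,45,True)))
print(rel(np.array(pos),R2,pos,R2@R.from_euler('y',60,degrees=True).as_matrix()))
```

```text
[-17.9, -83.5, 38.5, 6.6, 39.3, 6.9]
[-17.9, -83.5, 38.5, 54.9, 27.1, -28.7]
[0.0, 0.0, 0.0, 76.1, -14.1, -92.0]
[0.0, 0.0, 0.0, 34.2, -3.6, -49.1]
```

Call:
carry_out([
  [[1,-18,-84,38,6.6,39.3,6.9],[1,-18,-84,38,6.6,39.3,6.9],[1,-18,-84,38,6.6,39.3,6.9],[1,-18,-84,38,6.6,39.3,6.9],[1,-18,-84,38,6.6,39.3,6.9],[1,-18,-84,38,6.6,39.3,6.9],[1,-18,-84,38,6.6,39.3,6.9],[1,-18,-84,38,54.9,27.1,-28.7],[1,-18,-84,38,54.9,27.1,-28.7],[1,-18,-84,38,54.9,27.1,-28.7],[1,-18,-84,38,54.9,27.1,-28.7],[1,-18,-84,38,54.9,27.1,-28.7],[1,-18,-84,38,54.9,27.1,-28.7],[1,-18,-84,38,54.9,27.1,-28.7],[1,-18,-84,38,54.9,27.1,-28.7],[1,-18,-84,38,54.9,27.1,-28.7],[1,-18,-84,38,54.9,27.1,-28.7],[1,-18,-84,38,54.9,27.1,-28.7]],
])

```text
time_s: 4.1
position: [0.3805, -0.0824, 0.4191]
tool_rot: [[0.321, 0.564, 0.761], [-0.903, -0.062, 0.426], [0.287, -0.823, 0.489]]
ft_force: [0.9, 0.3, -0.4]
grip_width: 0.0002
```

```bash
python3 st.py
python3 - <<'E'
from K import *
from rig import env
s=env.observe(); print(fk(KK,s["q"])[0]-s["position"])
print(rel(s["position"],s["tool_rot"],[.38,-.08,.42],trot(-6,45,True)))
E
```

```text
t 4.1 q [-45.17 -16.83  91.64  21.39  77.86 -68.76] pos [ 0.3805 -0.0824  0.4191] gw 0.0002 F [ 0.88  0.28 -0.39] 
 [[ 0.321  0.564  0.761]
 [-0.903 -0.062  0.426]
 [ 0.287 -0.823  0.489]]
al -6.240751585723957 ph 55.429408768767956
[-2.37046127e-06 -7.91156642e-05 -4.45223495e-05]
[-0.5, 2.4, 0.9, 76.0, -14.4, -92.4]
```

Call:
carry_out([
  [[1,0,2,30,38,-7.2,-46.2],[1,0,2,30,38,-7.2,-46.2],[1,0,2,30,38,-7.2,-46.2],[1,0,2,30,38,-7.2,-46.2],[1,0,2,30,38,-7.2,-46.2],[1,0,2,30,38,-7.2,-46.2],[1,0,2,30,38,-7.2,-46.2],[1,0,2,30,38,-7.2,-46.2],[1,0,2,30,76,-14.4,-92.4],[1,0,2,30,76,-14.4,-92.4],[1,0,2,30,76,-14.4,-92.4],[1,0,2,30,76,-14.4,-92.4],[1,0,2,30,76,-14.4,-92.4],[1,0,2,30,76,-14.4,-92.4],[1,0,2,30,76,-14.4,-92.4],[1,0,2,30,76,-14.4,-92.4],[1,0,2,30,76,-14.4,-92.4],[1,0,2,30,76,-14.4,-92.4]],
])

```text
time_s: 5.6
position: [0.3802, -0.0809, 0.4491]
tool_rot: [[-0.704, 0.702, -0.107], [0.079, -0.072, -0.994], [-0.706, -0.709, -0.005]]
ft_force: [-0.3, -0.4, 1.4]
grip_width: -0.0001
```

```bash
python3 st.py
python3 - <<'E'
from K import *
from rig import env
import json
s=env.observe()
# full path plan, case frame (x,z) of tip center c
ph=np.radians(45); t=np.array([np.cos(ph),-np.sin(ph)]); n=np.array([np.sin(ph),np.cos(ph)])
yc=-.04; Rt=trot(-5.8,45,True)
def O(th): v=lidpt(.175,0,.012,th); return np.array([v[0],v[2]])
def E(th): v=lidpt(.175,0,0,th); return np.array([v[0],v[2]])
def hook(th,sh=.012): return O(th)+sh*t+.011*n
def sup(th,ss=.015): return E(th)+ss*t-.011*n
def tcp(c): return case2w([c[0],yc,c[1]],PC)[0]-.022*Rt[:,1]
q=s["q"]
for nm,c in[("above",hook(1.6)+[.03,.07]),("behind",hook(1.6)+[.02,0])]+[("hook%.2f"%th,hook(th)) for th in(1.6,1.5,1.4,1.3,1.22)]+[("over",hook(1.22)+[0,.05])]+[("front",sup(.8)+[-.02,.06])]+[("sup%.1f"%th,sup(th)) for th in(.8,.6,.4,.2,0)]:
    p=tcp(c); q,e=ik(p,Rt,q); print(nm,np.round(c,4),np.round(p,4),np.round(q,0),round(e,2))
E
```

```text
t 5.6 q [-52.75 -21.68  94.19  32.13  75.71  44.44] pos [ 0.3802 -0.0809  0.4491] gw -0.0001 F [-0.28 -0.37  1.41] 
 [[-0.704  0.702 -0.107]
 [ 0.079 -0.072 -0.994]
 [-0.706 -0.709 -0.005]]
al -5.838118322439101 ph 45.118904261338734
above [0.1384 0.3939] [ 0.6894 -0.1522  0.4094] [-28.  16.  66.  18.  57.  64.] 0.0
behind [0.1284 0.3239] [ 0.6795 -0.1511  0.3394] [-28.  16.  76.  22.  47.  58.] 0.0
hook1.60 [0.1084 0.3239] [ 0.6596 -0.1491  0.3394] [-29.  14.  79.  23.  46.  57.] 0.0
hook1.50 [0.0909 0.3247] [ 0.6422 -0.1473  0.3403] [-30.  13.  81.  24.  46.  55.] 0.0
hook1.40 [0.0733 0.3238] [ 0.6247 -0.1456  0.3393] [-31.  11.  84.  25.  46.  54.] 0.0
hook1.30 [0.056  0.3211] [ 0.6075 -0.1438  0.3367] [-32.   9.  87.  26.  46.  52.] 0.0
hook1.22 [0.0424 0.3178] [ 0.5939 -0.1424  0.3333] [-33.   8.  89.  27.  45.  50.] 0.0
over [0.0424 0.3678] [ 0.5939 -0.1424  0.3833] [-33.   6.  83.  24.  52.  55.] 0.0
front [-0.0641  0.3172] [ 0.488  -0.1316  0.3327] [-42.  -4. 101.  33.  49.  39.] 0.0
sup0.8 [-0.0441  0.2572] [ 0.5079 -0.1336  0.2727] [-40.   2. 106.  39.  39.  32.] 0.0
sup0.6 [-0.0666  0.2304] [ 0.4855 -0.1314  0.246 ] [-42.   2. 112.  45.  36.  24.] 0.0
sup0.4 [-0.0834  0.1998] [ 0.4688 -0.1297  0.2153] [-44.   3. 117.  53.  34.  13.] 0.0
sup0.2 [-0.0937  0.1664] [ 0.4586 -0.1286  0.1819] [-45.   6. 122.  63.  30.  -0.] 0.0
sup0.0 [-0.0972  0.1316] [ 0.4551 -0.1283  0.1472] [-46.  10. 126.  78.  28. -17.] 0.0
```

Call:
carry_out([
  [[1,40,-9,0,0,0,0],[1,80,-18,0,0,0,0],[1,115,-27,0,0,0,0],[1,150,-35,0,0,0,0],[1,185,-43,0,0,0,0],[1,220,-51,0,0,0,0],[1,255,-59,0,0,0,0],[1,285,-66,0,0,0,0],[1,305,-71,0,0,0,0],[1,309,-71,-25,0,0,0],[1,309,-71,-50,0,0,0],[1,309,-71,-50,0,0,0]],
])

```text
time_s: 6.6
position: [0.689, -0.1517, 0.3923]
tool_rot: [[-0.712, 0.695, -0.102], [0.076, -0.068, -0.995], [-0.698, -0.716, -0.005]]
ft_force: [1.5, 0.5, -1.2]
grip_width: -0.0003
```

```bash
python3 st.py
cat > pic.py <<'E'
from ov import *
from rig import get_image
import sys
tag=sys.argv[1];th=float(sys.argv[2]);p=[0.5713,-0.0999,-0.1016]
for n,(r0,r1,c0,c1) in(("top",(115,265,225,415)),("side",(100,250,110,310))):
    if len(sys.argv)>3 and sys.argv[3]!=n: continue
    im=get_image(n)["img"][:,:,::-1].copy()
    cv2.imwrite(f"pics/{n}_{tag}.png",(overlay(im,n,p,th) if th>=0 else cv2.resize(im,None,fx=4,fy=4,interpolation=cv2.INTER_CUBIC))[r0*4:r1*4,c0*4:c1*4])
E
python3 pic.py a -1
```

```text
t 6.6 q [-27.81  16.16  67.63  18.66  55.59  63.26] pos [ 0.689  -0.1517  0.3923] gw -0.0003 F [ 1.45  0.47 -1.24] 
 [[-0.712  0.695 -0.102]
 [ 0.076 -0.068 -0.995]
 [-0.698 -0.716 -0.005]]
al -5.589650852096059 ph 45.724539700113155
```

View pics/side_a.png

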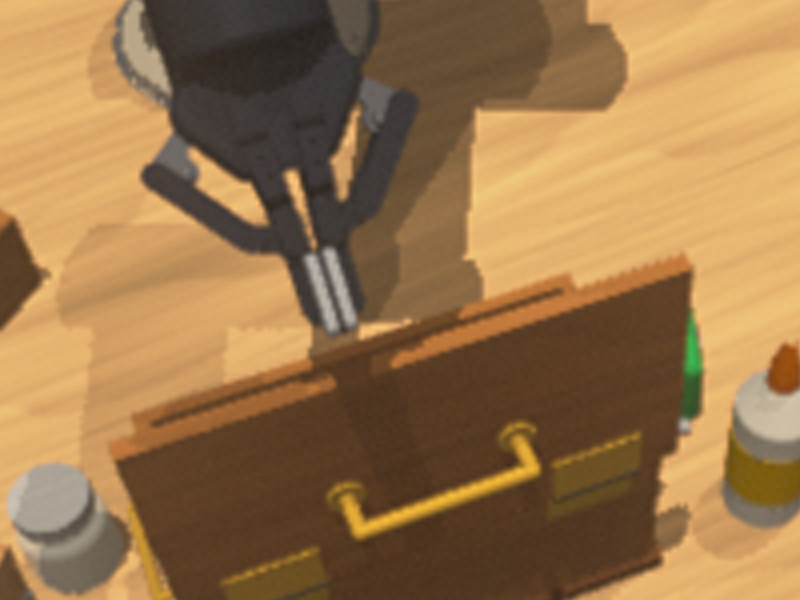

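View pics/top_a.png

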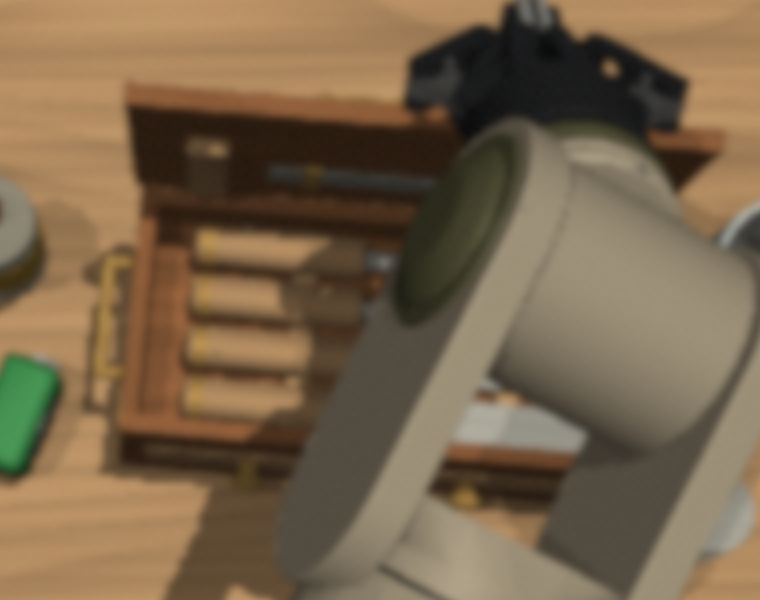

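Call:
carry_out([
  [[1,0,0,-20,0,0,0],[1,0,0,-40,0,0,0],[1,0,0,-57,0,0,0],[1,-8,1,-57,0,0,0],[1,-14,1.4,-57,0,0,0],[1,-14,1.4,-57,0,0,0]],
])

```text
time_s: 7.2
position: [0.6748, -0.1516, 0.3457]
tool_rot: [[-0.702, 0.705, -0.106], [0.076, -0.074, -0.994], [-0.708, -0.706, -0.002]]
ft_force: [0.8, -0.7, 0.1]
grip_width: -0.0
```

```bash
python3 st.py;python3 pic.py b 1.59 side
```

```text
t 7.2 q [-28.55  15.69  76.27  21.7   47.31  58.69] pos [ 0.6748 -0.1516  0.3457] gw -0.0 F [ 0.83 -0.67  0.11] 
 [[-0.702  0.705 -0.106]
 [ 0.076 -0.074 -0.994]
 [-0.708 -0.706 -0.002]]
al -5.990027478821987 ph 44.88933739731515
```

View pics/side_b.png

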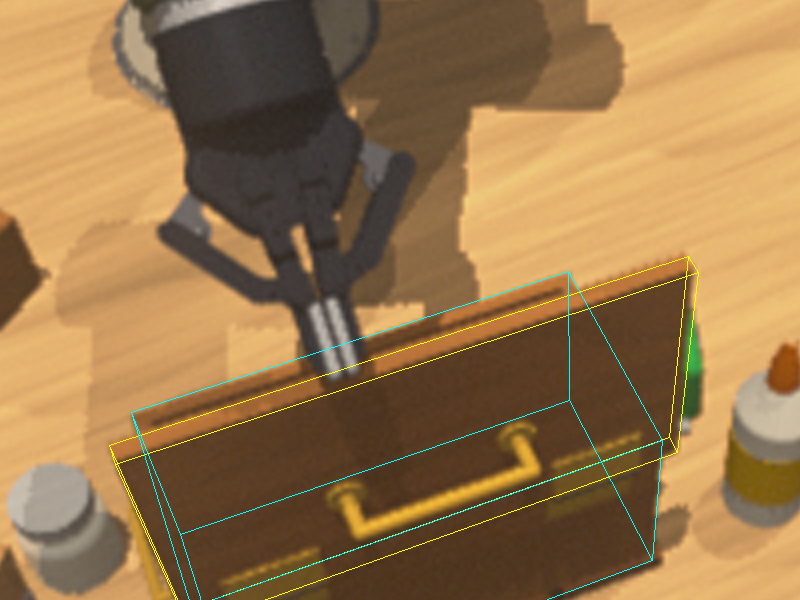

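Call:
carry_out([
  [[1,0,0,-5,0,0,0],[1,0,0,-9,0,0,0],[1,-6,0.6,-9,0,0,0],[1,-12,1.2,-9,0,0,0],[1,-18,1.8,-9,0,0,0],[1,-24,2.4,-9,0,0,0],[1,-30,3,-9,0,0,0],[1,-36,3.6,-9,0,0,0],[1,-41,4,-9,0,0,0],[1,-46,4.6,-9,0,0,0],[1,-49,5,-9,0,0,0],[1,-50,5,-9,0,0,0]],
])

```text
time_s: 8.25
position: [0.6249, -0.1467, 0.3335]
tool_rot: [[-0.704, 0.702, -0.107], [0.078, -0.073, -0.994], [-0.706, -0.708, -0.004]]
ft_force: [-0.1, -1.0, 1.6]
grip_width: 0.0004
```

```bash
python3 st.py;python3 pic.py c 1.42 side
```

```text
t 8.25 q [-31.05  11.05  84.5   24.99  45.21  53.73] pos [ 0.6249 -0.1467  0.3335] gw 0.0004 F [-0.06 -1.04  1.57] 
 [[-0.704  0.702 -0.107]
 [ 0.078 -0.073 -0.994]
 [-0.706 -0.708 -0.004]]
al -5.914091920585045 ph 45.10732459496923
```

View pics/side_c.png

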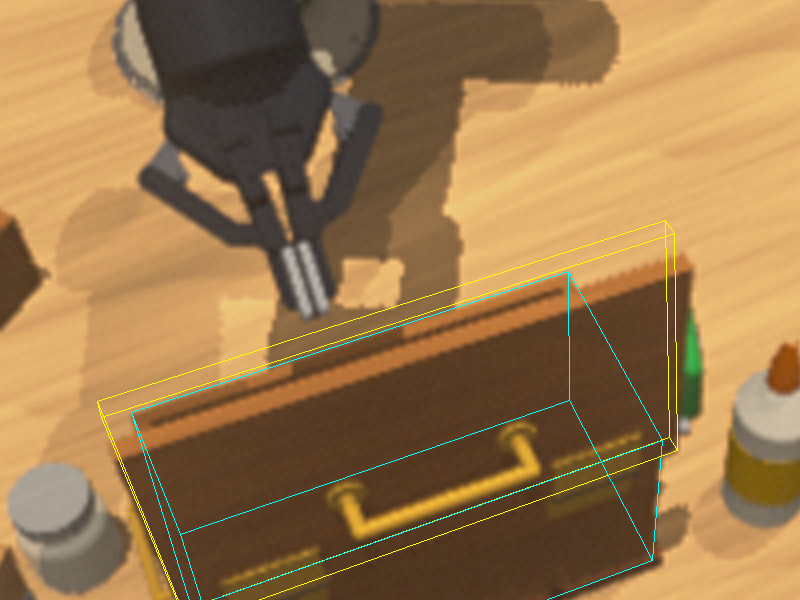

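Run:
```python
from H import *
for nm,pos,y in[("a",[.689,-.1517,.3923],[.695,-.068,-.716]),("b",[.6748,-.1516,.3457],[.705,-.074,-.706]),("c",[.6249,-.1467,.3335],[.702,-.073,-.708])]:
    pos=np.array(pos);y=np.array(y)
    for r in(0,.022): print(nm,r,np.round((proj(pos+r*y,"side")[0]-[110,100])*4))
```

```text
a 0 [346. 351.]
a 0.022 [361. 397.]
b 0 [346. 389.]
b 0.022 [360. 432.]
c 0 [318. 330.]
c 0.022 [331. 371.]
```

```bash
python3 pic.py d -1
python3 - <<'E'
from H import *
pos=np.array([.689,-.1517,.3923]);y=np.array([.695,-.068,-.716])
for r in(-.02,0,.022): print(r,np.round((proj(pos+r*y,"top")[0]-[225,115])*4))
pos=np.array([.6249,-.1467,.3335]);y=np.array([.702,-.073,-.708])
for r in(-.02,0,.022): print(r,np.round((proj(pos+r*y,"top")[0]-[225,115])*4))
E
```

```text
-0.02 [528.  17.]
0 [524.  -1.]
0.022 [520. -19.]
-0.02 [503. 179.]
0 [500. 159.]
0.022 [497. 138.]
```

View pics/top_d.png

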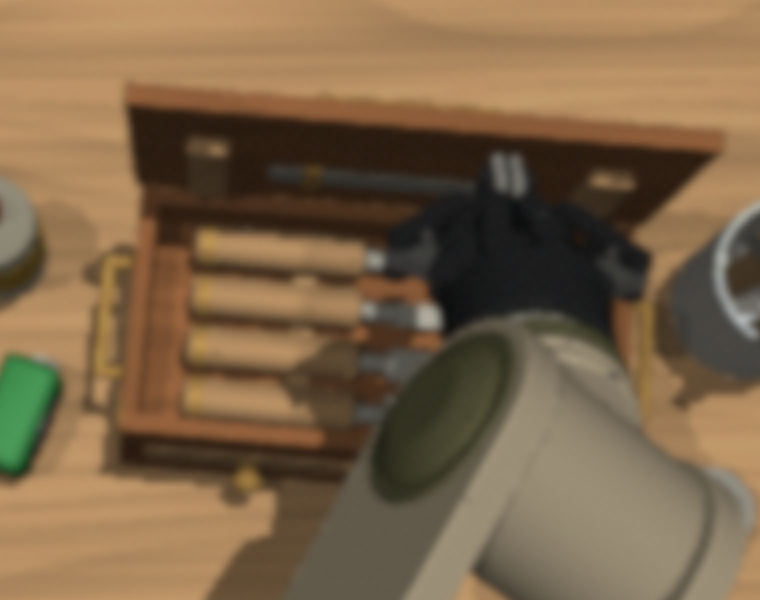

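```bash
cat > tri.py <<'E'
from H import *
def tri(us,ut):
    f=lambda X:np.r_[proj(X,"side")[0]-us,proj(X,"top")[0]-ut]
    r=least_squares(f,[.6,-.1,.3],x_scale=.1);return r.x,r.fun
if __name__=="__main__":
    # tip, end of silver pads, centre between
    X,e=tri(np.array([313,317])/4+[110,100],np.array([508,154])/4+[225,115]);print("tip tri",X,e)
    p=np.array([.6249,-.1467,.3335]);y=np.array([.702,-.073,-.708]);print("pred",p+.022*y)
    x=np.array([-.704,.078,-.706]); print("diff in tool", (X-p)@np.c_[x,y,np.cross(x,y)])
E
python3 tri.py
```

```text
tip tri [ 0.62489425 -0.14825601  0.34445318] [-0.22567388  0.02006637 -0.21866348 -0.06765512]
pred [ 0.640344 -0.148306  0.317924]
diff in tool [-0.00785027 -0.0076453   0.00151051]
```

View pics/side_d.png

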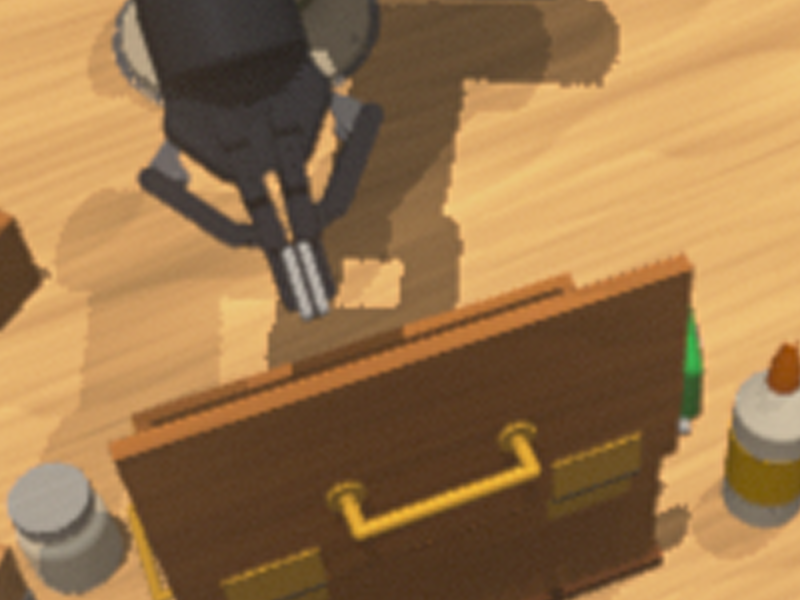

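Run:
```python
from H import *
from rig import env,get_image
print(proj([[0,0,0],[0.1,0,0],[0,.1,0]],"side"))
s=env.observe();print(s["position"],s["time_s"])
d=get_image("side");print(d["rvec"],d["tvec"],d["fx"])
cv2.imwrite("pics/side_e.png",d["img"][:,:,::-1])
print(proj([s["position"]+r*s["tool_rot"][:,1] for r in(-.2,-.1,-.05,0,.022)],"side"))
```

```text
[[171.33835579 106.43863525]
 [181.78956329 122.97423063]
 [196.30726194  97.83017101]]
[ 0.62547927 -0.14677739  0.3334319 ] 8.4
[ 2.20781432  1.31036215 -0.43433691] [-0.29036027 -0.33037486  1.40568021] 382.3727292010199
[[157.77952332  83.49210251]
 [174.06566045 134.2836695 ]
 [181.9099528  158.74765976]
 [189.56468758 182.62047695]
 [192.87448009 192.94272506]]
```

View pics/side_e.png

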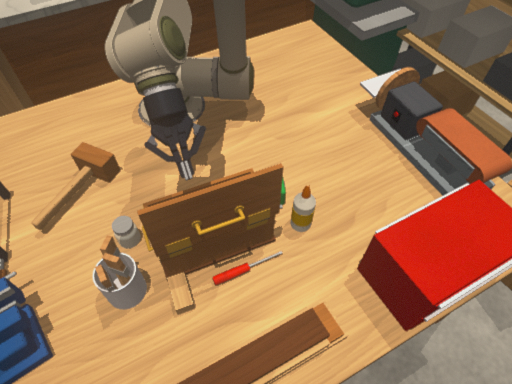

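Run:
```python
import cv2
a=cv2.imread("pics/side_d.png")[200:360,220:400]; cv2.imwrite("pics/z1.png",cv2.resize(a,None,fx=4,fy=4,interpolation=cv2.INTER_CUBIC))
a=cv2.imread("pics/top_d.png")[110:260,400:620]; cv2.imwrite("pics/z2.png",cv2.resize(a,None,fx=3.5,fy=3.5,interpolation=cv2.INTER_CUBIC))
```

```text
(no output)
```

View pics/z1.png

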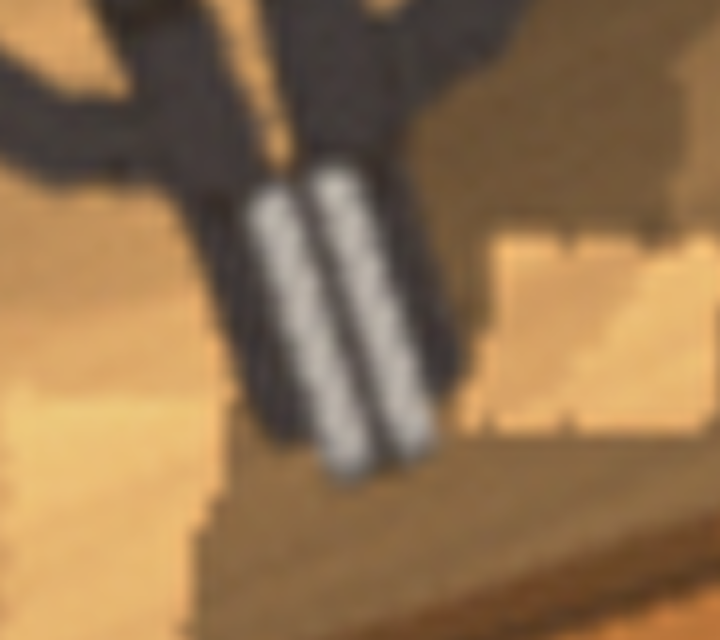

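View pics/z2.png

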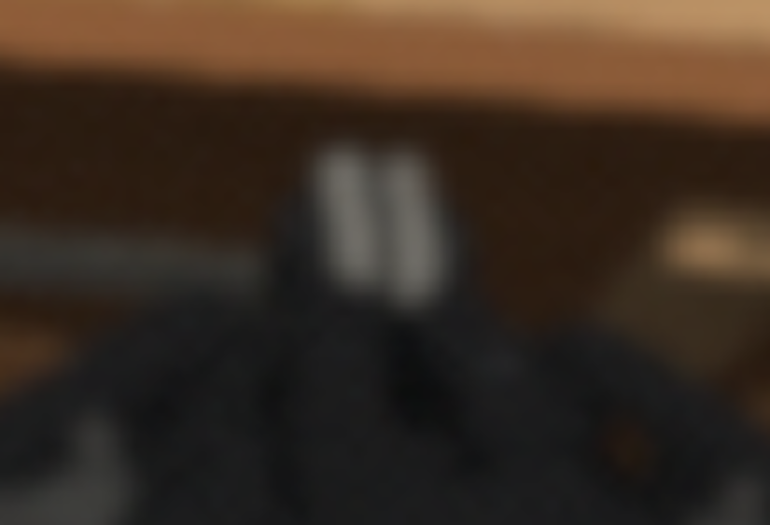

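Run:
```python
from H import *
p=np.array([.6252,-.1468,.3334]);y=np.array([.702,-.073,-.708]);x=np.array([-.704,.078,-.706])
for a,b in((.022,-.011),(.022,0),(.022,.011),(-.016,-.011),(-.016,0.011)):
    X=p+a*y+b*x; print(a,b,np.round(X,4),"side",proj(X,"side")[0],"top",proj(X,"top")[0])
us0=np.array([316,316])/4+[110,100]; us1=np.array([220+315/4,200+175/4])/4+[110,100]
ut0=np.array([507,153])/4+[225,115]; ut1=np.array([400+395/3.5,110+300/3.5])/4+[225,115]
print("obs tip",us0,ut0,"obs root",us1,ut1)
from tri import tri
for u,t in((us0,ut0),(us1,ut1)):
    X,e=tri(u,t);print(X,(X-p)@np.c_[x,y,np.cross(x,y)]*1000,np.round(e,2))
```

```text
0.022 -0.011 [ 0.6484 -0.1493  0.3256] side [193.46759712 193.42562742] top [350.21561394 144.81832358]
0.022 0 [ 0.6406 -0.1484  0.3178] side [192.80734162 192.85776802] top [349.36239025 149.48273399]
0.022 0.011 [ 0.6329 -0.1475  0.3101] side [192.16481834 192.3051594 ] top [348.51995756 154.08815212]
-0.016 -0.011 [ 0.6217 -0.1465  0.3525] side [187.66208208 175.28937162] top [351.63802334 153.92328304]
-0.016 0.011 [ 0.6062 -0.1448  0.337 ] side [186.50481707 174.65023675] top [349.86739096 163.38239191]
obs tip [189. 179.] [351.75 153.25] obs root [184.6875 160.9375] [353.21428571 163.92857143]
[ 0.62539004 -0.14723541  0.34511319] [-8.43726262 -8.12775022  0.37312954] [-0.45  0.04 -0.44 -0.13]
[ 0.59782184 -0.14314169  0.36933104] [ -5.80774204 -44.92569809  -0.83444531] [-1.37  0.12 -1.29 -0.39]
```

The fingers passed over the lid without touching it. Triangulating the pads in both views puts the real fingertips about 8 mm behind the reported TCP, not 22 mm ahead of it. Both cameras agree, so I'll replan with that offset.

```bash
cat > plan.py <<'E'
from K import *
from rig import env
REACH=-.008
ph=np.radians(45); t=np.array([np.cos(ph),-np.sin(ph)]); n=np.array([np.sin(ph),np.cos(ph)])
yc=-.04; Rt=trot(-5.8,45,True)
def O(th): v=lidpt(.175,0,.012,th); return np.array([v[0],v[2]])
def E(th): v=lidpt(.175,0,0,th); return np.array([v[0],v[2]])
def hook(th,sh=.015): return O(th)+sh*t+.011*n
def sup(th,ss=.015): return E(th)+ss*t-.011*n
def tcp(c): return case2w([c[0],yc,c[1]],PC)[0]-REACH*Rt[:,1]
if __name__=="__main__":
    s=env.observe(); q=s["q"]
    for nm,c in[("above",hook(1.6)+[.02,.05]),("behind",hook(1.6)+[.02,0])]+[("hook%.2f"%th,hook(th)) for th in(1.6,1.5,1.4,1.3,1.22)]+[("over",hook(1.22)+[0,.05])]+[("front",sup(.8)+[-.02,.06])]+[("sup%.1f"%th,sup(th)) for th in(.85,.8,.6,.4,.2,0)]:
        p=tcp(c); q,e=ik(p,Rt,q); print(nm,np.round(c,3),np.round(p,4),"shift",np.round((p-s["position"])*1000,1),np.round(q,0),round(e,2))
    print(rel(s["position"],s["tool_rot"],s["position"],Rt))
E
python3 plan.py
```

```text
above [0.13  0.372] [ 0.7027 -0.1535  0.3661] shift [77.1 -6.8 32.7] [-27.  18.  70.  19.  51.  62.] 0.0
behind [0.13  0.322] [ 0.7027 -0.1535  0.3161] shift [ 77.1  -6.8 -17.3] [-27.  20.  75.  22.  44.  58.] 0.0
hook1.60 [0.11  0.322] [ 0.6828 -0.1515  0.3161] shift [ 57.2  -4.7 -17.3] [-28.  18.  78.  23.  44.  57.] 0.0
hook1.50 [0.093 0.323] [ 0.6654 -0.1497  0.3169] shift [ 39.8  -2.9 -16.5] [-29.  16.  81.  24.  43.  55.] 0.0
hook1.40 [0.075 0.322] [ 0.6479 -0.1479  0.316 ] shift [ 22.4  -1.2 -17.4] [-30.  14.  83.  25.  43.  54.] 0.0
hook1.30 [0.058 0.319] [ 0.6307 -0.1462  0.3133] shift [  5.2   0.6 -20. ] [-31.  12.  86.  26.  42.  52.] 0.0
hook1.22 [0.045 0.316] [ 0.6172 -0.1448  0.31  ] shift [ -8.4   2.  -23.4] [-31.  11.  88.  27.  42.  50.] 0.0
over [0.045 0.366] [ 0.6172 -0.1448  0.36  ] shift [-8.4  2.  26.6] [-31.   9.  82.  24.  49.  55.] 0.0
front [-0.064  0.317] [ 0.5091 -0.1338  0.3115] shift [-116.4   13.   -21.9] [-40.  -0. 101.  34.  45.  39.] 0.0
sup0.8 [-0.038  0.263] [ 0.5354 -0.1364  0.2574] shift [-90.2  10.3 -75.9] [-37.   6. 104.  39.  36.  33.] 0.0
sup0.8 [-0.044  0.257] [ 0.529  -0.1358  0.2515] shift [-96.5  11.  -81.9] [-38.   6. 106.  41.  35.  31.] 0.0
sup0.6 [-0.067  0.23 ] [ 0.5066 -0.1335  0.2248] shift [-118.9   13.2 -108.6] [-40.   6. 111.  48.  32.  21.] 0.0
sup0.4 [-0.083  0.2  ] [ 0.4899 -0.1318  0.1941] shift [-135.6   14.9 -139.3] [-42.   7. 117.  57.  29.   9.] 0.0
sup0.2 [-0.094  0.166] [ 0.4797 -0.1308  0.1607] shift [-145.9   16.  -172.6] [-43.  11. 121.  70.  27.  -6.] 0.0
sup0.0 [-0.097  0.132] [ 0.4762 -0.1304  0.126 ] shift [-149.4   16.3 -207.4] [-43.  15. 125.  87.  25. -25.] 0.0
[0.0, 0.0, 0.0, -0.2, -0.1, 0.3]
```

Call:
carry_out([
  [[1,0,0,20,0,0,0],[1,10,-1,38,0,0,0],[1,40,-3,40,0,0,0],[1,70,-6,40,0,0,0],[1,82,-7,35,0,0,0],[1,82,-7,10,0,0,0],[1,82,-7,-10,0,0,0],[1,82,-7,-17,0,0,0],[1,74,-7,-17,0,0,0],[1,70,-6,-17,0,0,0],[1,70,-6,-17,0,0,0]],
])

```text
time_s: 9.37
position: [0.6948, -0.1527, 0.3185]
tool_rot: [[-0.702, 0.704, -0.107], [0.077, -0.074, -0.994], [-0.707, -0.707, -0.003]]
ft_force: [0.7, -0.5, -0.5]
grip_width: 0.0003
```

```bash
python3 st.py;python3 pic.py f 1.58 side; python3 plan.py
```

```text
t 9.3667 q [-27.59  18.72  76.34  21.97  44.15  58.44] pos [ 0.6948 -0.1527  0.3185] gw 0.0003 F [ 0.75 -0.54 -0.51] 
 [[-0.702  0.704 -0.107]
 [ 0.077 -0.074 -0.994]
 [-0.707 -0.707 -0.003]]
al -5.970967845686703 ph 44.97104675761804
above [0.13  0.372] [ 0.7027 -0.1535  0.3661] shift [ 7.5 -0.7 47.5] [-27.  18.  70.  19.  51.  62.] 0.0
behind [0.13  0.322] [ 0.7027 -0.1535  0.3161] shift [ 7.5 -0.7 -2.5] [-27.  20.  75.  22.  44.  58.] 0.0
hook1.60 [0.11  0.322] [ 0.6828 -0.1515  0.3161] shift [-12.4   1.4  -2.5] [-28.  18.  78.  23.  44.  57.] 0.0
hook1.50 [0.093 0.323] [ 0.6654 -0.1497  0.3169] shift [-29.8   3.2  -1.7] [-29.  16.  81.  24.  43.  55.] 0.0
hook1.40 [0.075 0.322] [ 0.6479 -0.1479  0.316 ] shift [-47.2   4.9  -2.6] [-30.  14.  83.  25.  43.  54.] 0.0
hook1.30 [0.058 0.319] [ 0.6307 -0.1462  0.3133] shift [-64.5   6.7  -5.2] [-31.  12.  86.  26.  42.  52.] 0.0
hook1.22 [0.045 0.316] [ 0.6172 -0.1448  0.31  ] shift [-78.    8.1  -8.6] [-31.  11.  88.  27.  42.  50.] 0.0
over [0.045 0.366] [ 0.6172 -0.1448  0.36  ] shift [-78.    8.1  41.4] [-31.   9.  82.  24.  49.  55.] 0.0
front [-0.064  0.317] [ 0.5091 -0.1338  0.3115] shift [-186.1   19.1   -7.1] [-40.  -0. 101.  34.  45.  39.] 0.0
sup0.8 [-0.038  0.263] [ 0.5354 -0.1364  0.2574] shift [-159.8   16.4  -61.1] [-37.   6. 104.  39.  36.  33.] 0.0
sup0.8 [-0.044  0.257] [ 0.529  -0.1358  0.2515] shift [-166.2   17.1  -67.1] [-38.   6. 106.  41.  35.  31.] 0.0
sup0.6 [-0.067  0.23 ] [ 0.5066 -0.1335  0.2248] shift [-188.6   19.3  -93.8] [-40.   6. 111.  48.  32.  21.] 0.0
sup0.4 [-0.083  0.2  ] [ 0.4899 -0.1318  0.1941] shift [-205.2   21.  -124.5] [-42.   7. 117.  57.  29.   9.] 0.0
sup0.2 [-0.094  0.166] [ 0.4797 -0.1308  0.1607] shift [-215.5   22.1 -157.9] [-43.  11. 121.  70.  27.  -6.] 0.0
sup0.0 [-0.097  0.132] [ 0.4762 -0.1304  0.126 ] shift [-219.    22.4 -192.6] [-43.  15. 125.  87.  25. -25.] 0.0
[0.0, 0.0, 0.0, -0.1, 0.1, 0.3]
```

View pics/side_f.png

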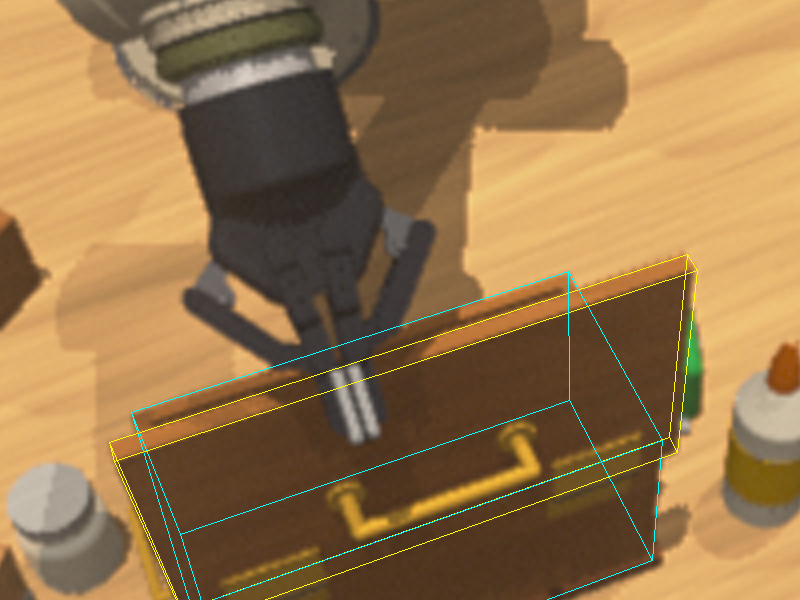

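Now the tips, at about (370,440) in the zoomed view, hang behind the lid's top edge. I'll pull to about 1.4 rad and check.

Call:
carry_out([
  [[1,-5,0.5,-3,0,0,0],[1,-10,1,-3,0,0,0],[1,-15,1.5,-3,0,0,0],[1,-20,2,-3,0,0,0],[1,-25,2.5,-3,0,0,0],[1,-30,3,-3,0,0,0],[1,-35,3.5,-3,0,0,0],[1,-39,4,-3,0,0,0],[1,-42,4.3,-3,0,0,0],[1,-42,4.3,-3,0,0,0]],
])

```text
time_s: 10.25
position: [0.6528, -0.1483, 0.3134]
tool_rot: [[-0.704, 0.702, -0.107], [0.078, -0.073, -0.994], [-0.705, -0.709, -0.004]]
ft_force: [0.2, -0.3, 0.3]
grip_width: -0.0001
```

```bash
python3 st.py;python3 pic.py g 1.43 side; python3 plan.py | grep -v above
```

```text
t 10.25 q [-29.47  14.72  82.94  24.59  42.66  54.52] pos [ 0.6528 -0.1483  0.3134] gw -0.0001 F [ 0.17 -0.26  0.3 ] 
 [[-0.704  0.702 -0.107]
 [ 0.078 -0.073 -0.994]
 [-0.705 -0.709 -0.004]]
al -5.911228030372767 ph 45.13113611509398
behind [0.13  0.322] [ 0.7027 -0.1535  0.3161] shift [49.6 -5.1  2.7] [-27.  20.  75.  22.  44.  58.] 0.0
hook1.60 [0.11  0.322] [ 0.6828 -0.1515  0.3161] shift [29.7 -3.1  2.7] [-28.  18.  78.  23.  44.  57.] 0.0
hook1.50 [0.093 0.323] [ 0.6654 -0.1497  0.3169] shift [12.2 -1.3  3.6] [-29.  16.  81.  24.  43.  55.] 0.0
hook1.40 [0.075 0.322] [ 0.6479 -0.1479  0.316 ] shift [-5.2  0.5  2.6] [-30.  14.  83.  25.  43.  54.] 0.0
hook1.30 [0.058 0.319] [ 0.6307 -0.1462  0.3133] shift [-22.4   2.2  -0. ] [-31.  12.  86.  26.  42.  52.] 0.0
hook1.22 [0.045 0.316] [ 0.6172 -0.1448  0.31  ] shift [-36.    3.6  -3.4] [-31.  11.  88.  27.  42.  50.] 0.0
over [0.045 0.366] [ 0.6172 -0.1448  0.36  ] shift [-36.    3.6  46.6] [-31.   9.  82.  24.  49.  55.] 0.0
front [-0.064  0.317] [ 0.5091 -0.1338  0.3115] shift [-144.    14.6   -1.9] [-40.  -0. 101.  34.  45.  39.] 0.0
sup0.8 [-0.038  0.263] [ 0.5354 -0.1364  0.2574] shift [-117.7   12.   -55.9] [-37.   6. 104.  39.  36.  33.] 0.0
sup0.8 [-0.044  0.257] [ 0.529  -0.1358  0.2515] shift [-124.1   12.6  -61.9] [-38.   6. 106.  41.  35.  31.] 0.0
sup0.6 [-0.067  0.23 ] [ 0.5066 -0.1335  0.2248] shift [-146.5   14.9  -88.6] [-40.   6. 111.  48.  32.  21.] 0.0
sup0.4 [-0.083  0.2  ] [ 0.4899 -0.1318  0.1941] shift [-163.2   16.6 -119.3] [-42.   7. 117.  57.  29.   9.] 0.0
sup0.2 [-0.094  0.166] [ 0.4797 -0.1308  0.1607] shift [-173.5   17.6 -152.6] [-43.  11. 121.  70.  27.  -6.] 0.0
sup0.0 [-0.097  0.132] [ 0.4762 -0.1304  0.126 ] shift [-176.9   18.  -187.4] [-43.  15. 125.  87.  25. -25.] 0.0
[0.0, 0.0, 0.0, -0.2, -0.1, 0.3]
```

View pics/side_g.png

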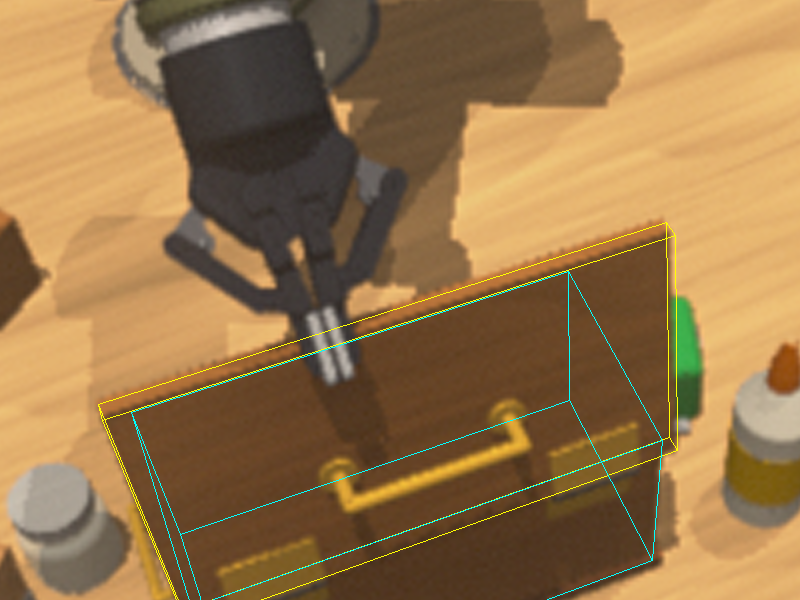

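Call:
carry_out([
  [[1,-6,0.6,-3,0,0,0],[1,-12,1.2,-3,0,0,0],[1,-18,1.8,-3,0,0,0],[1,-24,2.4,-3,0,0,0],[1,-30,3,-4,0,0,0],[1,-36,3.6,-5,0,0,0],[1,-41,4,-6,0,0,0],[1,-43,4,-6,0,0,0],[1,-43,4,18,0,0,0],[1,-43,4,45,0,0,0],[1,-75,7,50,0,0,0],[1,-110,11,45,0,0,0],[1,-145,15,25,0,0,0],[1,-146,15,-5,0,0,0],[1,-138,14,-32,0,0,0],[1,-118,12,-56,0,0,0],[1,-118,12,-56,0,0,0],[1,-118,12,-56,0,0,0]],
])

```text
time_s: 11.8
position: [0.5354, -0.1362, 0.2563]
tool_rot: [[-0.706, 0.7, -0.106], [0.079, -0.071, -0.994], [-0.704, -0.71, -0.005]]
ft_force: [0.5, 0.1, -0.1]
grip_width: 0.0001
```

```bash
python3 st.py;python3 pic.py h 1.05; python3 plan.py | grep sup
```

```text
t 11.8 q [-37.08   6.23 104.41  38.94  35.58  33.76] pos [ 0.5354 -0.1362  0.2563] gw 0.0001 F [ 0.47  0.13 -0.09] 
 [[-0.706  0.7   -0.106]
 [ 0.079 -0.071 -0.994]
 [-0.704 -0.71  -0.005]]
al -5.780097774694417 ph 45.25019517417796
sup0.8 [-0.038  0.263] [ 0.5354 -0.1364  0.2574] shift [-0.  0. -1.] [-37.   6. 104.  39.  36.  33.] 0.0
sup0.8 [-0.044  0.257] [ 0.529  -0.1358  0.2515] shift [-6.4  0.7 -6.9] [-38.   6. 106.  41.  35.  31.] 0.0
sup0.6 [-0.067  0.23 ] [ 0.5066 -0.1335  0.2248] shift [-28.8   3.  -33.6] [-40.   6. 111.  48.  32.  21.] 0.0
sup0.4 [-0.083  0.2  ] [ 0.4899 -0.1318  0.1941] shift [-45.5   4.7 -64.3] [-42.   7. 117.  57.  29.   9.] 0.0
sup0.2 [-0.094  0.166] [ 0.4797 -0.1308  0.1607] shift [-55.8   5.7 -97.7] [-43.  11. 121.  70.  27.  -6.] 0.0
sup0.0 [-0.097  0.132] [ 0.4762 -0.1304  0.126 ] shift [ -59.2    6.1 -132.4] [-43.  15. 125.  87.  25. -25.] 0.0
```

View pics/side_h.png

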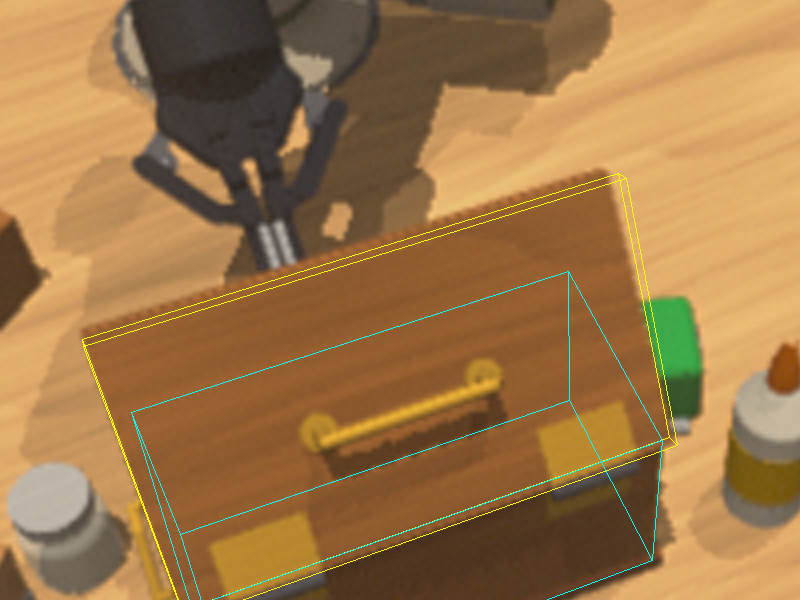

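View pics/top_h.png

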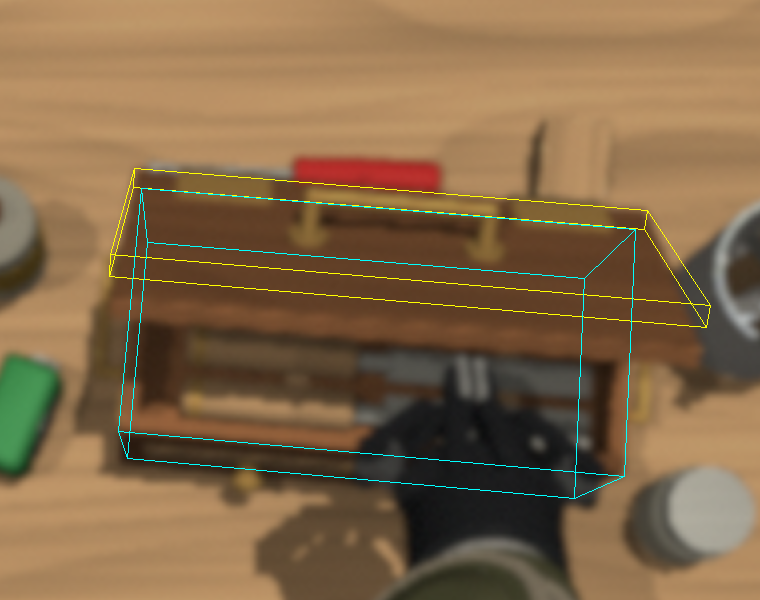

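The lid is falling, at about 0.95 rad, and the fingertips at (470,360) in the top zoom wait just ahead of and below its edge. I'll hold still for the catch.

Call:
carry_out([
  [[1,0,0,0,0,0,0],[1,0,0,0,0,0,0],[1,0,0,0,0,0,0],[1,0,0,0,0,0,0],[1,0,0,0,0,0,0],[1,0,0,0,0,0,0],[1,0,0,0,0,0,0],[1,0,0,0,0,0,0]],
])

```text
time_s: 12.57
position: [0.5354, -0.1364, 0.2574]
tool_rot: [[-0.704, 0.702, -0.107], [0.078, -0.073, -0.994], [-0.706, -0.709, -0.004]]
ft_force: [-1.1, -0.9, 0.0]
grip_width: -0.0001
```

```bash
python3 st.py;python3 pic.py i 0.85
```

```text
t 12.5667 q [-37.09   6.13 104.4   38.96  35.53  33.73] pos [ 0.5354 -0.1364  0.2574] gw -0.0001 F [-1.11 -0.88  0.04] 
 [[-0.704  0.702 -0.107]
 [ 0.078 -0.073 -0.994]
 [-0.706 -0.709 -0.004]]
al -5.899615418894262 ph 45.11705943648786
```

View pics/side_i.png

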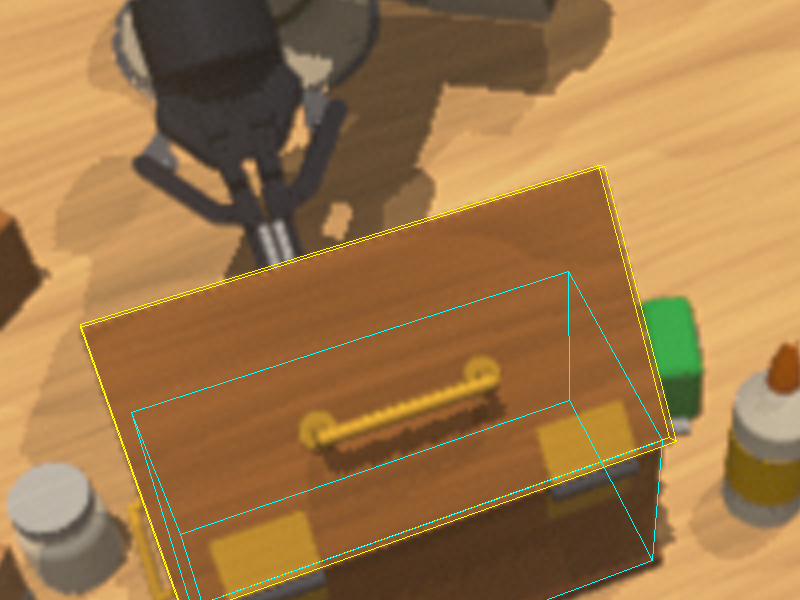

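View pics/top_i.png

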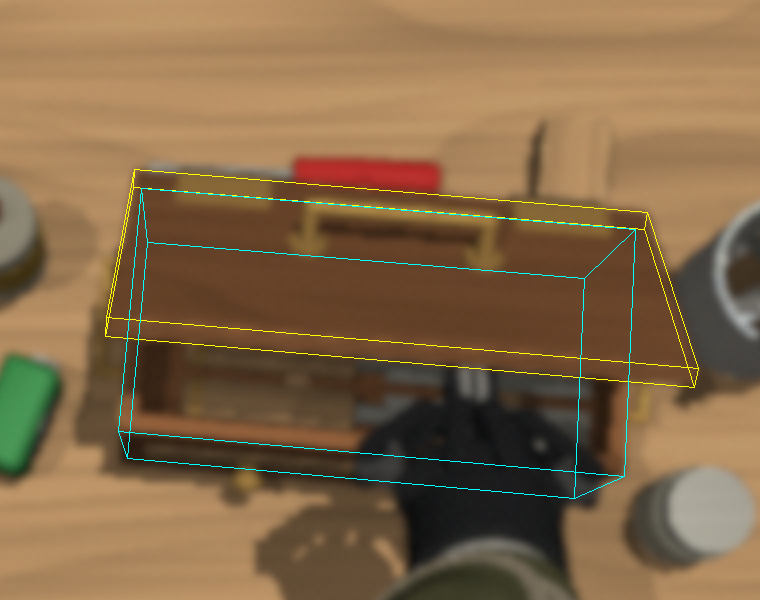

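Call:
carry_out([
  [[1,0,0,0,0,0,0],[1,0,0,0,0,0,0],[1,0,0,0,0,0,0],[1,0,0,0,0,0,0],[1,0,0,0,0,0,0],[1,0,0,0,0,0,0],[1,0,0,0,0,0,0],[1,0,0,0,0,0,0],[1,0,0,0,0,0,0]],
])

```text
time_s: 13.42
position: [0.5354, -0.1364, 0.2573]
tool_rot: [[-0.704, 0.702, -0.106], [0.078, -0.073, -0.994], [-0.706, -0.709, -0.004]]
ft_force: [-1.0, 1.2, -0.0]
grip_width: -0.0001
```

```bash
python3 st.py;python3 pic.py j 0.85
python3 - <<'E'
import cv2,numpy as np
for n in("side","top"):
    a=cv2.imread(f"pics/{n}_i.png").astype(int);b=cv2.imread(f"pics/{n}_j.png").astype(int);print(n,np.abs(a-b).max(),np.abs(a-b).mean())
from plan import *
s=env.observe()
for th in(.85,.8,.75,.7,.65,.6,.55,.5,.45,.4,.35,.3,.25,.2,.15,.1,.05,0,-.03,-.06):
    print(th,np.round((tcp(sup(th))-tcp(sup(.85)))*1000,1))
E
```

```text
t 13.4167 q [-37.09   6.14 104.4   38.97  35.53  33.73] pos [ 0.5354 -0.1364  0.2573] gw -0.0001 F [-1.02  1.2  -0.01] 
 [[-0.704  0.702 -0.106]
 [ 0.078 -0.073 -0.994]
 [-0.706 -0.709 -0.004]]
al -5.9001597946828195 ph 45.11990708202443
side 15 1.135226388888889
top 15 0.4682280701754386
0.85 [0. 0. 0.]
0.8 [-6.4  0.7 -5.9]
0.75 [-12.5   1.3 -12.2]
0.7 [-18.3   1.9 -18.7]
0.65 [-23.7   2.4 -25.6]
0.6 [-28.8   2.9 -32.7]
0.55 [-33.5   3.4 -40. ]
0.5 [-37.9   3.9 -47.6]
0.45 [-41.9   4.3 -55.4]
0.4 [-45.5   4.6 -63.3]
0.35 [-48.6   5.  -71.5]
0.3 [-51.4   5.2 -79.8]
0.25 [-53.8   5.5 -88.2]
0.2 [-55.7   5.7 -96.7]
0.15 [ -57.2    5.8 -105.3]
0.1 [ -58.3    5.9 -114. ]
0.05 [ -59.     6.  -122.7]
0 [ -59.2    6.  -131.5]
-0.03 [ -59.1    6.  -136.7]
-0.06 [ -58.9    6.  -142. ]
```

The pictures taken 0.85 s apart match, so the lid is resting still at 0.85 rad. I'll ease it down along its arc.

Call:
carry_out([
  [[1,-2,0.2,-2,0,0,0],[1,-4.3,0.4,-4,0,0,0],[1,-6.4,0.7,-5.9,0,0,0],[1,-9.5,1,-9,0,0,0],[1,-12.5,1.3,-12.2,0,0,0],[1,-15.4,1.6,-15.4,0,0,0],[1,-18.3,1.9,-18.7,0,0,0],[1,-21,2.1,-22.1,0,0,0],[1,-23.7,2.4,-25.6,0,0,0],[1,-26.3,2.6,-29.1,0,0,0],[1,-28.8,2.9,-32.7,0,0,0],[1,-31.2,3.2,-36.3,0,0,0],[1,-33.5,3.4,-40,0,0,0],[1,-35.7,3.6,-43.8,0,0,0],[1,-37.9,3.9,-47.6,0,0,0],[1,-39.9,4.1,-51.5,0,0,0],[1,-41.4,4.2,-54.3,0,0,0],[1,-41.9,4.3,-55.4,0,0,0],[1,-41.9,4.3,-55.4,0,0,0]],
])

```text
time_s: 15.1
position: [0.4932, -0.1321, 0.2015]
tool_rot: [[-0.705, 0.701, -0.107], [0.078, -0.072, -0.994], [-0.705, -0.709, -0.004]]
ft_force: [-1.0, -0.5, -2.2]
grip_width: 0.0005
```

```bash
python3 st.py;python3 pic.py k 0.45
```

```text
t 15.1 q [-41.14   6.9  115.37  54.32  30.06  13.39] pos [ 0.4932 -0.1321  0.2015] gw 0.0005 F [-0.97 -0.46 -2.19] 
 [[-0.705  0.701 -0.107]
 [ 0.078 -0.072 -0.994]
 [-0.705 -0.709 -0.004]]
al -5.896076191957933 ph 45.16269701771046
```

View pics/side_k.png

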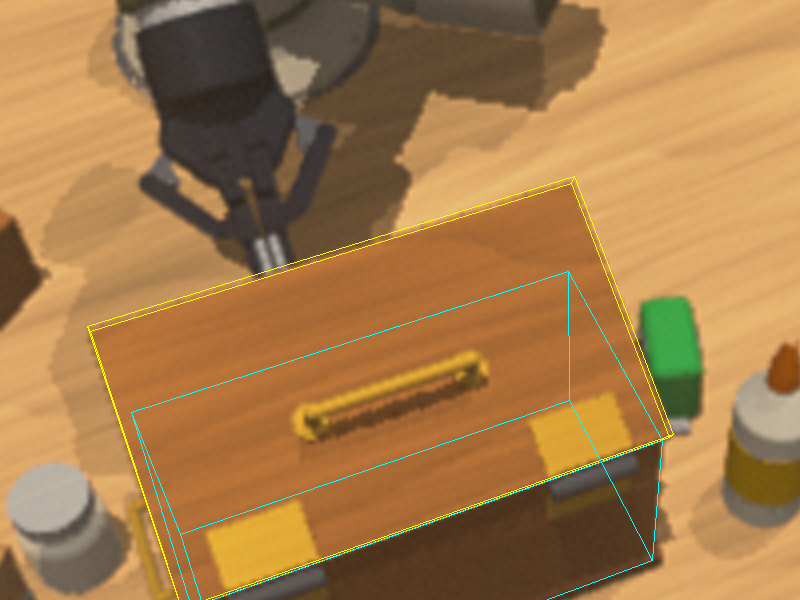

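View pics/top_k.png

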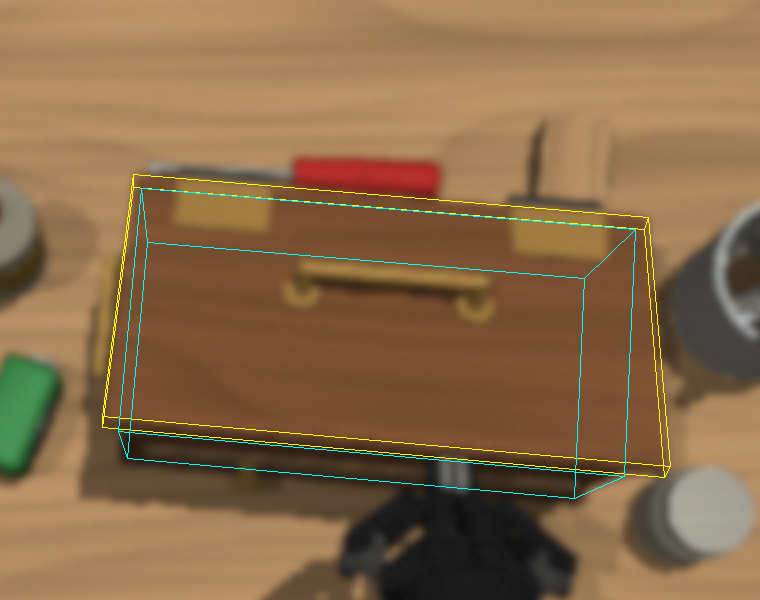

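Call:
carry_out([
  [[1,-1.5,0.1,-3.2,0,0,0],[1,-3.6,0.3,-7.9,0,0,0],[1,-5.2,0.5,-12,0,0,0],[1,-6.7,0.7,-16.1,0,0,0],[1,-8.1,0.8,-20.2,0,0,0],[1,-9.5,0.9,-24.4,0,0,0],[1,-10.7,1,-28.5,0,0,0],[1,-11.6,1.1,-31.8,0,0,0],[1,-12.4,1.2,-35,0,0,0],[1,-13.2,1.3,-38.2,0,0,0],[1,-13.8,1.4,-41.3,0,0,0],[1,-14.4,1.4,-44.4,0,0,0],[1,-14.9,1.5,-47.4,0,0,0],[1,-15.3,1.5,-49.9,0,0,0],[1,-15.7,1.5,-52.3,0,0,0],[1,-16,1.6,-54.5,0,0,0],[1,-16.3,1.6,-56.6,0,0,0],[1,-16.4,1.6,-58.6,0,0,0],[1,-16.4,1.6,-58.6,0,0,0]],
])

```text
time_s: 16.78
position: [0.477, -0.1305, 0.1429]
tool_rot: [[-0.705, 0.701, -0.107], [0.078, -0.073, -0.994], [-0.705, -0.709, -0.004]]
ft_force: [-0.2, -1.7, -3.2]
grip_width: -0.0001
```

```bash
python3 st.py;python3 pic.py l 0.1
```

```text
t 16.7833 q [-43.02  12.79 123.1   78.09  25.78 -14.71] pos [ 0.477  -0.1305  0.1429] gw -0.0001 F [-0.18 -1.69 -3.24] 
 [[-0.705  0.701 -0.107]
 [ 0.078 -0.073 -0.994]
 [-0.705 -0.709 -0.004]]
al -5.902865886967634 ph 45.15176451794884
```

View pics/side_l.png

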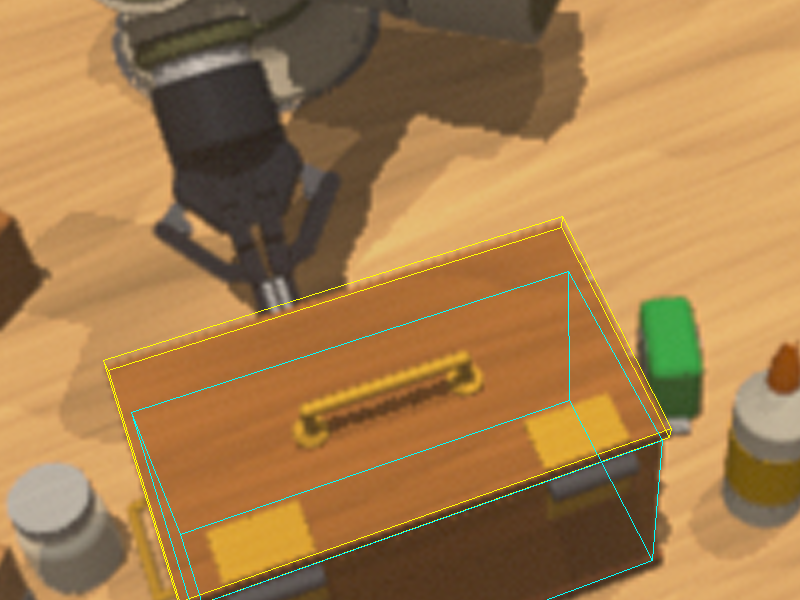

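View pics/top_l.png

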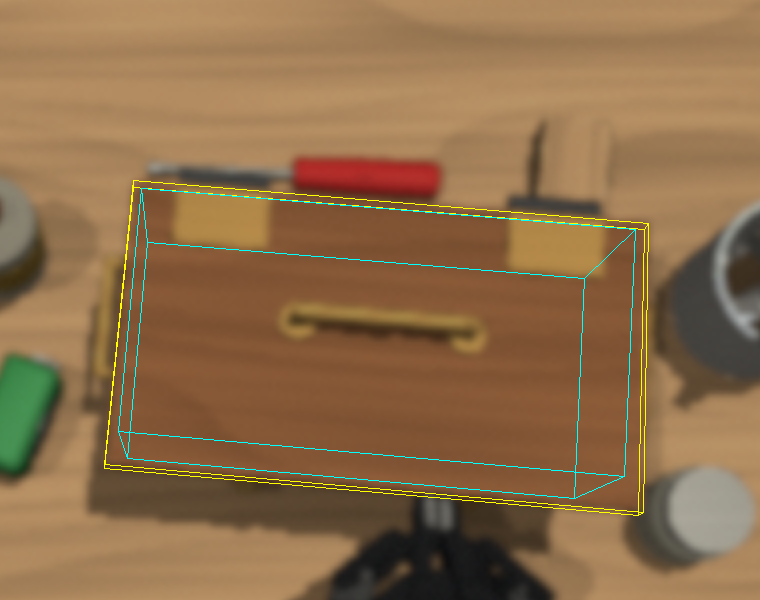

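Call:
carry_out([
  [[1,-0.2,0,-1.5,0,0,0],[1,-0.3,0,-3,0,0,0],[1,-0.5,0,-4.5,0,0,0],[1,-0.6,0,-6,0,0,0],[1,-0.7,0,-7.2,0,0,0],[1,-0.7,0,-8.4,0,0,0],[1,-0.8,0,-9.6,0,0,0],[1,-0.8,0,-10.8,0,0,0],[1,-0.8,0,-11.8,0,0,0],[1,-0.9,0,-12.8,0,0,0],[1,-0.9,0,-13.8,0,0,0],[1,-0.9,0,-14.8,0,0,0],[1,-0.9,0,-15.8,0,0,0],[1,-0.9,0,-16.8,0,0,0],[1,-0.9,0,-17.8,0,0,0],[1,-0.9,0,-18.8,0,0,0],[1,-0.9,0,-19.8,0,0,0],[1,-0.9,0,-20.8,0,0,0],[1,-0.9,0,-21.8,0,0,0],[1,-0.9,0,-22.8,0,0,0]],
])

```text
time_s: 18.55
position: [0.4762, -0.1305, 0.1205]
tool_rot: [[-0.704, 0.702, -0.106], [0.078, -0.073, -0.994], [-0.706, -0.709, -0.004]]
ft_force: [0.1, -0.1, 0.9]
grip_width: -0.0003
```

```bash
python3 st.py;python3 pic.py m 0.0
```

```text
t 18.55 q [-43.13  16.16 125.17  89.46  25.27 -27.4 ] pos [ 0.4762 -0.1305  0.1205] gw -0.0003 F [ 0.09 -0.1   0.91] 
 [[-0.704  0.702 -0.106]
 [ 0.078 -0.073 -0.994]
 [-0.706 -0.709 -0.004]]
al -5.9043240006856825 ph 45.11529462691844
```

View pics/side_m.png

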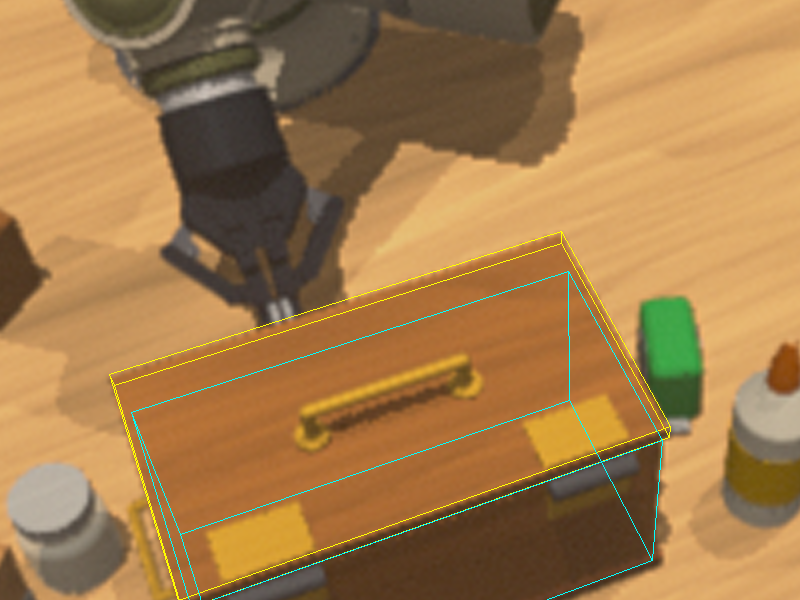

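View pics/top_m.png

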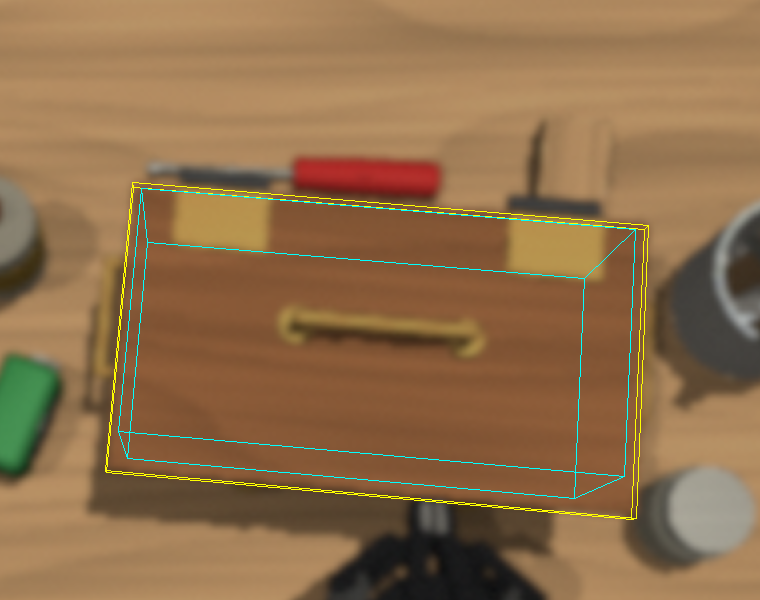

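Call:
carry_out([
  [[1,0,0,-1,0,0,0],[1,0,0,-2,0,0,0],[1,0,0,-3,0,0,0],[1,0,0,-4,0,0,0],[1,0,0,-5,0,0,0],[1,0,0,-6,0,0,0],[1,0,0,-6,0,0,0]],
])

```text
time_s: 19.23
position: [0.4762, -0.1305, 0.1144]
tool_rot: [[-0.704, 0.702, -0.107], [0.078, -0.072, -0.994], [-0.705, -0.709, -0.004]]
ft_force: [1.0, -0.4, -0.4]
grip_width: 0.0
```

```bash
python3 st.py;python3 pic.py n 0.0;python3 - <<'E'
import cv2,numpy as np
a=cv2.imread("pics/side_m.png");b=cv2.imread("pics/side_n.png")
d=np.abs(a.astype(int)-b).max(2); print("lid area diff",d[380:560,160:640].max(),"gripper",d[200:340,160:340].max())
g=[cv2.cvtColor(i,cv2.COLOR_BGR2GRAY).astype(np.float32) for i in(cv2.imread("pics/side_l.png"),a,b)]
r=(slice(340,470),slice(280,520))
print(cv2.phaseCorrelate(g[0][r],g[1][r]),cv2.phaseCorrelate(g[1][r],g[2][r]))
E
```

```text
t 19.2333 q [-43.13  17.13 125.67  92.53  25.3  -30.8 ] pos [ 0.4762 -0.1305  0.1144] gw 0.0 F [ 0.98 -0.4  -0.39] 
 [[-0.704  0.702 -0.107]
 [ 0.078 -0.072 -0.994]
 [-0.705 -0.709 -0.004]]
al -5.895249134310082 ph 45.13192414345276
lid area diff 11 gripper 110
((0.07740654300107508, 1.0184068462149725), 0.15703110777301552) ((-0.01564521455919987, 0.4737435393661116), 0.7839293491030916)
```

The lid did not move over the last 6 mm, so it is shut. Drawing the fingers straight back, then up and clear.

Call:
carry_out([
  [[1,-4,0.4,0,0,0,0],[1,-10,1,0,0,0,0],[1,-18,1.8,0,0,0,0],[1,-28,2.8,0,0,0,0],[1,-40,4,0,0,0,0],[1,-52,5,5,0,0,0],[1,-64,6,20,0,0,0],[1,-74,7,40,0,0,0],[1,-80,8,65,0,0,0],[1,-85,8,90,0,0,0],[1,-85,8,110,0,0,0],[1,-85,8,110,0,0,0],[1,-85,8,110,0,0,0],[1,-85,8,110,0,0,0]],
])

```text
time_s: 20.5
position: [0.3907, -0.122, 0.2236]
tool_rot: [[-0.705, 0.701, -0.106], [0.079, -0.072, -0.994], [-0.705, -0.709, -0.005]]
ft_force: [-0.0, 0.2, -0.6]
grip_width: 0.0001
```

```bash
python3 st.py;python3 pic.py o 0.0
```

```text
t 20.5 q [-57.41  -7.23 124.42  52.06  44.45   6.12] pos [ 0.3907 -0.122   0.2236] gw 0.0001 F [-0.03  0.23 -0.57] 
 [[-0.705  0.701 -0.106]
 [ 0.079 -0.072 -0.994]
 [-0.705 -0.709 -0.005]]
al -5.835773479514255 ph 45.16438367747772
```

View pics/side_o.png

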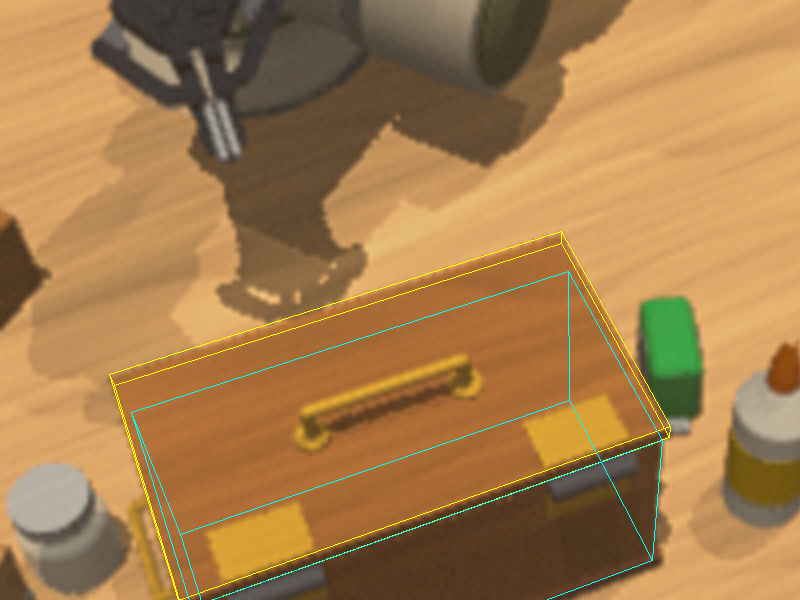

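View pics/top_o.png

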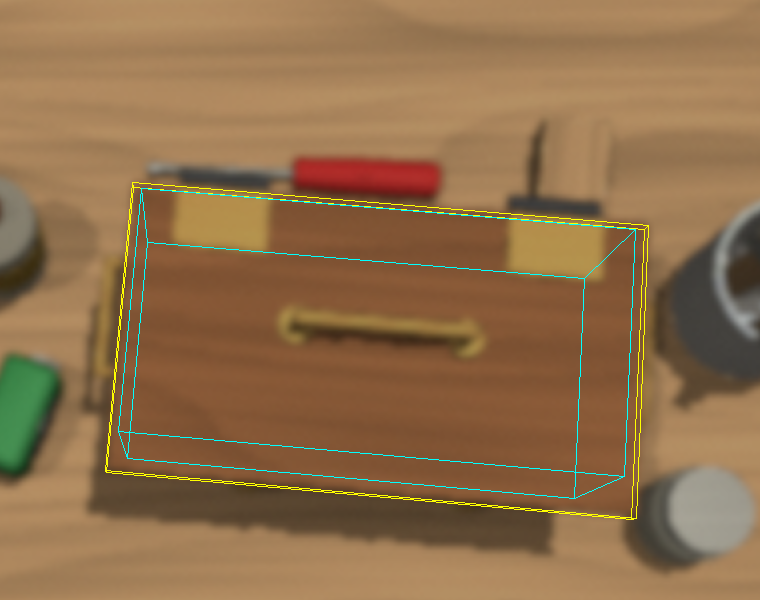

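The lid matches the shut outline in both views, the fingers are clear, and the things around the chest have not moved. Handing in.

```bash
python3 -c "
from rig import env
print(env.close_job())"
```

```text
the job is handed in; nothing more can be done
None
```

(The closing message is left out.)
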